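# Gauge a nest of formed trays, then peel off the top one and show it

### The job

Press the knob of the height gauge down until its foot bears on the rim of the top tray, keep it there for about half a second to take the stack height, then let it spring back up. Then peel the top white tray off the clinging stack by lifting one corner first, leaving the rest of the stack seated and everything else on the bench undisturbed. Finish still holding that tray in the gripper: level and motionless, centred over the light plate, square with it (long side along long side), with the tray's mid-height about 120 mm above the plate.

Things in the scene. Friction and masses are not known exactly. Their poses are not given: they have to be found in the camera images.
- gauge (a joint): travel of the gauge spindle in m: 0 = foot fully up, grows as the knob is pressed down; the foot meets the rim of the seated top tray at about 0.045 (end stop 0.055). A spring returns it to 0 on release; pushing takes about 1.5 N at the top and 3 N where the foot lands, more from there on is borne by the tray.
- knob_top (a point): top centre of the gauge's round black knob (28 mm diameter), pushed straight down; its vertical 8 mm spindle stands 79 mm along the tray's +x from the seated tray's centre and runs in an arm from a column on the far side of the stack. Arm, clamp and grey read-out box span 198 to 236 mm above the bench; the column, 46 mm beyond the spindle, reaches 280 mm
- gauge_foot (a point): the gauge's steel foot disc, 22 mm diameter, 7 mm thick, at the lower end of the spindle; this point is the centre of its underside. When up it hangs 45 mm above the middle of the seated top tray's far rim, so the tray must leave below it or sideways
- tray_center (a point): centre (half-way up) of the loose white top tray, 168 x 122 x 36 mm. Axes: x along the long side, from the near end (robot's side) to the end below the gauge; y to the left; z up. Its upright rim (10 mm thick, mid-line at x = +-79, y = +-56 mm) spans 4 to 18 mm above this point and can be pinched from above, one finger inside, one outside; nested, the next rim's top lies 4 mm below this point
- corner_near_left (a point): top of the loose top tray's rim at its near left corner, on the rim's mid-line (-79 mm x, +56 mm y, 18 mm above the tray centre)
- corner_near_right (a point): top of the loose top tray's rim at its near right corner, on the rim's mid-line (-79 mm x, -56 mm y, 18 mm above the tray centre)
- corner_far_left (a point): top of the loose top tray's rim at its far left corner, on the rim's mid-line (+79 mm x, +56 mm y, 18 mm above the tray centre)
- corner_far_right (a point): top of the loose top tray's rim at its far right corner, on the rim's mid-line (+79 mm x, -56 mm y, 18 mm above the tray centre)
- tray: the same loose top tray, about 0.12 kg; origin at the centre of its underside, a flat foot of 143 x 97 mm. Inside the rim runs a 13 mm wide shelf, 22 mm above the underside, around a tub with a 122 x 76 mm opening, 18 mm deep, with low cross ribs
- stack: the rest: four like trays as one loose pile (0.56 kg, 102 mm high) between 12 mm high locating corners on the gauge's 12 mm base plate; origin at its underside's centre, axes as the tray's. The top tray sits 14 mm deep in it (pitch 22 mm), held by four snap tabs on the long sides, 50 mm either side of the middle; each yields after 5 mm of rise at about 1.5 N
- stack_top (a point): point at the centre of the pile below, level with the rim top of its uppermost tray (102 mm above the pile's underside). Pulled up level, the whole pile comes along; lifted at one corner, the tabs let go one after another
- plate_center (a point): centre of the lit white top face of the light plate, a grey flat box 235 x 190 x 22 mm lying on the bench; x along its long side
- lightplate: the same fixed light plate; origin at the centre of its underside, x along its long side
- ringfixture: fixed black riser plate 190 x 180 mm on four legs with a gold-banded steel ring, 104 mm high in all; bystander on the other side of the stack; origin at the centre of its underside
- ring_brass_mid (a point): loose brass ring, 32 mm diameter, 18 mm high; bystander, point at its centre
- ring_steel_mid (a point): loose steel ring, 32 mm diameter, 18 mm high; bystander, point at its centre
- master_mid (a point): loose setting master: steel cylinder with gold band and small black knob, 60 mm diameter, 48 mm high; bystander, point at its centre
- cleaner_mid (a point): loose white cleaner bottle with red cap, 54 mm diameter, 130 mm high; bystander, point at its centre
- marker_mid (a point): loose blue marker pen with black cap lying flat, 133 mm long, 15 mm high; bystander, point at about its middle
There are look-alikes about, which are no part of the job. Of the things like the tray, leave any that is blue; of the rest the smaller one is meant.

How it is judged:
By the outcome, as a careful person would: the job done as asked, in the order asked, and still so for the second after the job is handed in, while the arm keeps its last pose, push and grip.
It also fails if it takes over 61 s, if anything falls off the work surface, if the arm or the gripper's body presses on something with over 40 N, if the wrist force passes 120 N, or if a joint passes its speed limit or range.

### The arm

A 7-joint arm with a two-finger parallel gripper is mounted at the origin on the work surface. World frame = base frame: x ahead of the robot, y to its left, z up, the work surface at z = 0. Lengths are in m, angles in degrees, forces in N, time in s.
With the tool pointing down it reaches from about 0.4 to 0.9 m from the base axis. Payload 5.5 kg.
Tool frame: the origin (TCP) lies between the finger pads; the fingertips stand 19 mm ahead of it and the grasp point (between the pads) is the TCP; z points along the fingers, y is the direction in which the jaws open and shut (so a half turn about z gives the same grasp; the last joint's range is limited). The gripper opens to 85 mm and grips with 20 to 120 N. Pads are 22 mm wide; open, the fingers measure 114 mm over their backs; the gripper's body (76 mm by 85 mm) begins 54 mm behind the grasp point. The pads swing forward as they close: fully open they stand 13 mm farther back than shut.
Start: joints at [87.502, 28.699, -24.465, 88.831, 12.651, 65.22, -12.049], TCP at [0.196, -0.62, 0.25] pointing down, gripper open.
Joint ranges: [-164.97, 164.97], [-17.58, 116.51], [-87.97, 89.64], [11.32, 138.91], [-80.73, 260.73], [10.89, 115.49], [-147.41, 147.41]. Speed limits (degrees/s): [147.25, 147.25, 180, 180, 180, 180, 180].

### API

Orientations are given as a 3x3 rotation matrix whose columns are the frame's x, y, z axes.
In Python, from bench import readout, vision, arm, nets gives the robot as it stands.
- The arm moves only by the tool jog_arm, never from a script. Its argument "deltas" is one flat list of numbers, 6 for each row, row after row: the shift along the tool's x, y, z in mm, then the turn, a rotation vector about the tool's x, y, z in degrees. In form: [dx, dy, dz, rx, ry, rz, dx, dy, dz, rx, ry, rz, ...]. A call has exactly 5 rows; each row shifts and turns the commanded pose from where the row before left it, along the tool's axes as they then stand; what a row does not reach is not made up. A row lasts 1/12 s, in which the tool goes at most 41.7 mm and 7.16 degrees, less where a joint would pass 70% of its speed; a pose out of reach is approached as far as the arm can. A call is refused whole if a number of a shift passes 41.7 or a number of a turn 7.16, either way. A call with a gripper value outside its range is refused whole. "gripper" is the opening, from 0 (shut) to 1 (fully open), set as the call begins (left out, the last holds). The fingers move at their own pace and stop on an object; "grip_force" is the grip in N (left out, the last holds). Time passes only in rows, so rows that do not move let the fingers close, or fill a call up. It gives the time, the measured TCP pose, the force and the opening at its end, in the units of the state.
- readout.get_obs(): the state, without advancing time (a new reading comes with each control period).
- vision.camera(name): name is "side" or "top" or "wrist"; returns a dict with "image" (420x560x3 uint8, red, green, blue), "range_z" (420x560 float32, m along the optical axis (not along the pixel's ray), 0 where there is no reading), "K" (3x3 intrinsics, pixels), "world_from_camera" (4x4, takes a point from camera to world coordinates); the wrist camera has in their place "tool_from_camera" (4x4, takes a point from camera to tool coordinates, whose origin is the TCP and whose axes are the flange's). Camera axes: x right, y up, looking along -z (the intrinsics and any distortion apply to the point x, -y, -z); pixel columns grow to the right and rows downward; lengths in m; the calibration is good to about 2 mm. A picture is of the moment at which its call begins: read the wrist's pose just before it.
- arm.close_job(): hands the job in, once; it reports no verdict.
Trained networks look in a picture, given as the dict that the camera call returned (one of the last four; its "shot" number tells which), for a name from the list of things; names that differ only in an ending like _2 or _b are one class to them, and where a whole thing is asked for, a point or a joint stands for the part that bears it (a point fixed in the world has none). Each returns a list of dicts, best first, with "p" (0 to 1); they miss things now and then, are a little off and sometimes report something else, mostly with a low value. They report only what shows in the picture. A call takes as long as a camera call. They do not tell look-alikes from the thing itself.
- nets.spot_in(picture, thing): "box" ([left, top, right, bottom] in pixels, round what is visible of it).
- nets.masks_of(picture, thing): "region" (420x560 bool, what is visible of it) and "box" ([left, top, right, bottom] in pixels, round what is visible of it).
- nets.mark_of(picture, thing): "centre" ([row, column] in pixels: a listed point, or the origin of a listed thing).
The state is a dict: "time_s": time; "q": joint angles; "qd": joint speeds; "tau": joint torques, N m; "eef_pos": TCP position; "tcp_rot": TCP orientation; "ft_force": force on the tool from outside, world axes, zero at the start; "wrist_torque": the same for the moment, N m; "opening": finger opening in m.
Only numpy, scipy, OpenCV 4.12 (cv2) and the standard library are available. Lean on these libraries where they do the work, as an engineer would, in place of code of your own. Each camera call takes 0.05 s, during which the arm holds its last target.

## Working session

There is one attempt and no reset: what is moved stays moved. The work goes in short steps, Python scripts to look and compute and a tool call to move; the robot and the scene stay as the last step left them, time stands still between calls to the robot, and variables do not carry over. Pictures are saved under pics/ and viewed, and the job is handed in when it is done.

Besides the shell and the picture viewer there is one more tool, called by a JSON object that holds its "api" and its "payload". jog_arm: Moves the arm, as the interface text tells. Its arguments: {"type":"object","properties":{"deltas":{"type":"array","items":{"type":"number"}},"gripper":{"type":"number"},"grip_force":{"type":"number"}},"required":["deltas"]}

```bash
mkdir -p pics; ls; cat > h.py <<'E'
from bench import readout, vision, arm, nets
import numpy as np, cv2
def save(p,n): cv2.imwrite('pics/'+n,cv2.cvtColor(p['image'],cv2.COLOR_RGB2BGR))
def T(p,o=None):
    if 'world_from_camera' in p: return np.array(p['world_from_camera'])
    W=np.eye(4);W[:3,:3]=o['tcp_rot'];W[:3,3]=o['eef_pos'];return W@np.array(p['tool_from_camera'])
def pix(p,r,c,o=None,d=None):
    K=np.array(p['K']); d=p['range_z'][int(round(r)),int(round(c))] if d is None else d
    v=np.array([(c-K[0,2])/K[0,0]*d,-(r-K[1,2])/K[1,1]*d,-d,1]);return (T(p,o)@v)[:3]
def proj(p,X,o=None):
    K=np.array(p['K']);v=np.linalg.inv(T(p,o))@np.append(X,1);return [K[1,2]-K[1,1]*v[1]/-v[2],K[0,2]+K[0,0]*v[0]/-v[2]]
def cloud(p,o=None):
    K=np.array(p['K']);r,c=np.mgrid[0:420,0:560];d=p['range_z'];v=np.stack([(c-K[0,2])/K[0,0]*d,-(r-K[1,2])/K[1,1]*d,-d,np.ones_like(d)],-1)
    X=(v@T(p,o).T)[...,:3];X[d==0]=np.nan;return X
E
python3 - <<'E'
from h import *
o=readout.get_obs();print({k:np.round(v,3).tolist() for k,v in o.items()})
for n in ['side','top','wrist']:
    p=vision.camera(n);save(p,n+'0.png')
    print(n,[k for k in p if k not in('image','range_z')],np.round(T(p,o),3).tolist(),np.round(p['K'],1).tolist())
    for t in ['tray_center','knob_top','gauge_foot','plate_center','corner_near_left','corner_near_right','corner_far_left','corner_far_right']:
        for m in nets.mark_of(p,t)[:3]:
            r,c=m['centre']; 
            if 0<=r<419 and 0<=c<559:print(t,round(m['p'],2),np.round(m['centre'],1),np.round(pix(p,r,c,o),3))
E
```

```text
pics
{'time_s': 0.0, 'q': [87.503, 28.752, -24.453, 88.894, 12.65, 65.221, -12.05], 'qd': [-0.019, -0.111, 0.013, 0.003, -0.003, 0.079, -0.006], 'tau': [0.0, -56.953, -5.816, -28.094, 0.011, 0.012, 0.0], 'eef_pos': [0.196, -0.619, 0.249], 'tcp_rot': [[0.953, 0.302, -0.001], [0.302, -0.953, 0.002], [0.0, -0.002, -1.0]], 'ft_force': [0.218, -0.186, -0.22], 'wrist_torque': [-0.052, 0.007, 0.006], 'opening': 0.085}
side ['K', 'world_from_camera', 'shot'] [[-0.999, -0.011, -0.034, 0.455], [-0.025, -0.463, 0.886, 0.96], [-0.026, 0.886, 0.462, 0.716], [0.0, 0.0, 0.0, 1.0]] [[423.8, 0.0, 276.1], [0.0, 423.8, 213.5], [0.0, 0.0, 1.0]]
tray_center 0.93 [217.  367.4] [ 0.186 -0.362  0.008]
tray_center 0.75 [368.5 425.8] [0.178 0.32  0.013]
tray_center 0.66 [245.7 251.1] [ 0.562 -0.007  0.114]
knob_top 0.64 [166.5 217.2] [ 0.895 -1.43  -0.207]
gauge_foot 0.66 [245.9 251.9] [ 0.561 -0.016  0.108]
gauge_foot 0.59 [215.4 222.8] [ 0.637 -0.041  0.189]
plate_center 0.74 [218.1 270.8] [ 0.524 -0.336  0.022]
corner_near_left 0.85 [388.9 400.1] [0.249 0.39  0.036]
corner_near_left 0.82 [195.  358.4] [ 0.
[... 1330 characters left out ...]
4.7 294. ] [ 0.484 -0.053  0.141]
corner_far_left 0.7 [364.4 378.6] [ 0.048 -0.305  0.051]
corner_far_left 0.67 [158.3 274. ] [0.658 0.006 0.129]
corner_far_left 0.62 [301.1 199.9] [0.233 0.233 0.04 ]
corner_far_right 0.89 [336.8 193.2] [0.126 0.252 0.031]
corner_far_right 0.88 [330.5 337.8] [ 0.146 -0.185  0.051]
corner_far_right 0.67 [255.9 234.2] [0.373 0.134 0.001]
wrist ['K', 'tool_from_camera', 'shot'] [[0.302, 0.914, 0.272, 0.265], [-0.953, 0.29, 0.085, -0.596], [-0.002, -0.285, 0.958, 0.373], [0.0, 0.0, 0.0, 1.0]] [[289.7, 0.0, 279.5], [0.0, 289.7, 210.4], [0.0, 0.0, 1.0]]
tray_center 0.84 [115.4  21.2] [ 0.184 -0.307  0.021]
corner_near_left 0.78 [115.6 127.1] [ 0.224 -0.439  0.05 ]
```

View pics/side0.png

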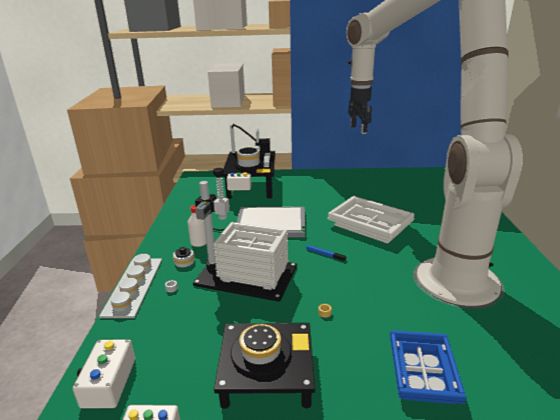

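View pics/top0.png

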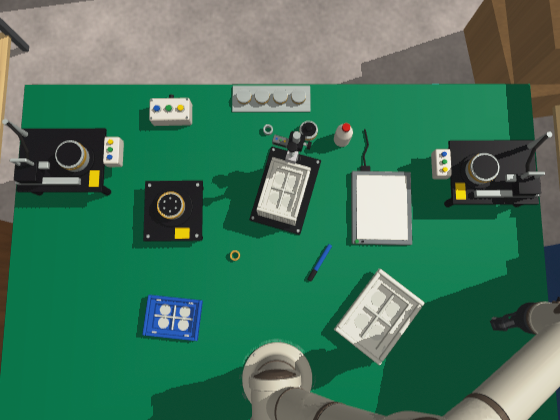

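```bash
cat > fit.py <<'E'
from h import *
o=readout.get_obs()
for n in ['side','top']:
    p=vision.camera(n);X=cloud(p)
    print(n)
    for nm,lo,hi,bx in [('tray',.128,.145,(.45,.70,-.13,.09)),('plate',.016,.03,(.40,.67,-.46,-.2))]:
        m=(X[...,2]>lo)&(X[...,2]<hi)&(X[...,0]>bx[0])&(X[...,0]<bx[1])&(X[...,1]>bx[2])&(X[...,1]<bx[3])
        m=cv2.morphologyEx(m.astype(np.uint8),cv2.MORPH_OPEN,np.ones((2,2)))
        k,l,st,_=cv2.connectedComponentsWithStats(m)
        P=X[l==1+np.argmax(st[1:,4])]
        r=cv2.minAreaRect((P[:,:2]*1000).astype(np.float32));print(nm,len(P),r,np.median(P[:,2]),np.round(cv2.boxPoints(r)).tolist())
    m=(X[...,2]>.175)&(X[...,2]<.32)&(X[...,0]>.45)&(X[...,0]<.75)&(X[...,1]>-.2)&(X[...,1]<.1)
    P=X[m]
    for lo in np.arange(.18,.3,.01):
        Q=P[(P[:,2]>=lo)&(P[:,2]<lo+.01)]
        if len(Q):print(round(lo,3),len(Q),np.round(Q.min(0),3),np.round(Q.max(0),3),np.round(np.median(Q,0),3))
    x=p['image'][130:300,180:320] if n=='side' else p['image'][110:240,230:340]
    cv2.imwrite(f'pics/{n}z.png',cv2.resize(x[...,::-1],None,fx=5 if n=='top' else 4,fy=5 if n=='top' else 4)[:600])
E
python3 fit.py
```

```text
side
tray 696 ((499.1343688964844, -68.72579956054688), (323.4361572265625, 154.50863647460938), 53.34778594970703) nan [[341.0, -152.0], [465.0, -245.0], [658.0, 15.0], [534.0, 107.0]]
plate 1406 ((539.0757446289062, -265.83123779296875), (395.8125915527344, 209.8733367919922), 80.1725082397461) nan [[402.0, -443.0], [609.0, -479.0], [676.0, -89.0], [469.0, -53.0]]
0.18 46 [ 0.628 -0.057  0.18 ] [ 0.684 -0.03   0.19 ] [ 0.644 -0.043  0.186]
0.19 8 [ 0.621 -0.053  0.19 ] [ 0.667 -0.029  0.2  ] [ 0.636 -0.037  0.196]
0.2 78 [ 0.62  -0.054  0.2  ] [0.696 0.014 0.21 ] [ 0.647 -0.03   0.207]
0.21 114 [ 0.622 -0.049  0.21 ] [0.707 0.014 0.22 ] [ 0.663 -0.026  0.215]
0.22 141 [ 0.621 -0.097  0.22 ] [0.709 0.015 0.23 ] [ 0.667 -0.029  0.225]
0.23 269 [ 0.621 -0.075  0.23 ] [0.707 0.013 0.239] [ 0.672 -0.037  0.235]
0.24 48 [ 0.632 -0.058  0.24 ] [ 0.693 -0.034  0.25 ] [ 0.673 -0.047  0.245]
0.25 47 [ 0.631 -0.056  0.25 ] [ 0.692 -0.034  0.26 ] [ 0.673 -0.045  0.256]
0.26 43 [ 0.633 -0.058  0.26 ] [ 0.692 -0.035  0.27 ] [ 0.676 -0.046  0.265]
0.27 49 [ 0.631 -0.065  0.27 ] [ 0.692 -0.036  0.
[... 620 characters left out ...]
[ 0.644 -0.05   0.198]
0.2 18 [ 0.621 -0.101  0.201] [0.69  0.008 0.209] [ 0.645 -0.042  0.206]
0.21 35 [ 0.623 -0.095  0.21 ] [0.683 0.011 0.219] [ 0.669 -0.041  0.215]
0.22 87 [ 0.623 -0.101  0.22 ] [0.709 0.01  0.23 ] [ 0.671 -0.052  0.227]
0.23 283 [ 0.623 -0.097  0.23 ] [0.708 0.01  0.24 ] [ 0.678 -0.04   0.235]
0.24 28 [ 0.632 -0.063  0.24 ] [0.702 0.007 0.25 ] [ 0.677 -0.042  0.242]
0.25 13 [ 0.633 -0.065  0.25 ] [ 0.678 -0.037  0.26 ] [ 0.637 -0.048  0.254]
0.26 11 [ 0.635 -0.065  0.26 ] [ 0.677 -0.037  0.268] [ 0.674 -0.054  0.265]
0.27 36 [ 0.632 -0.068  0.27 ] [ 0.694 -0.037  0.28 ] [ 0.68  -0.055  0.277]
0.28 25 [ 0.673 -0.065  0.28 ] [ 0.693 -0.048  0.286] [ 0.681 -0.056  0.282]
```

```bash
sleep 1
```

```text
(no output)
```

View pics/sidez.png

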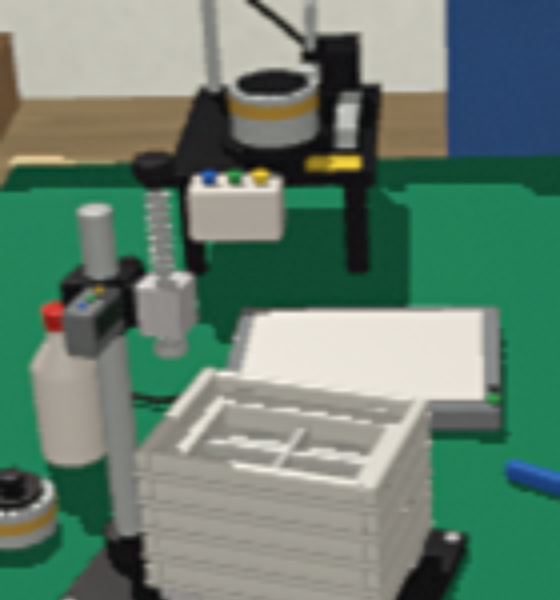

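View pics/topz.png

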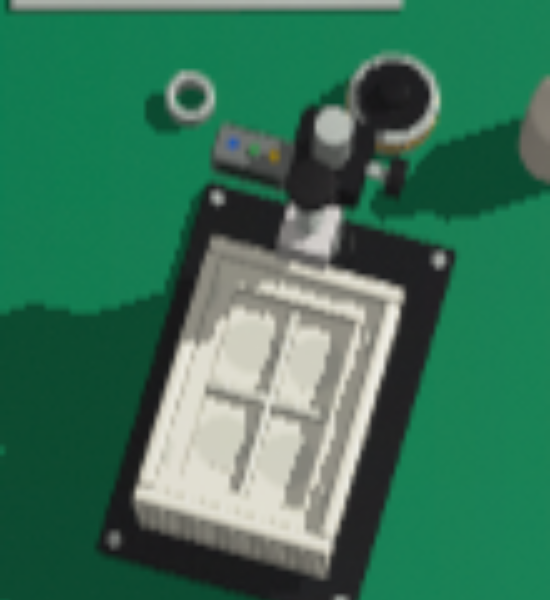

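```bash
cat > plan.py <<'E'
from h import *
from scipy.spatial.transform import Rotation as R, Slerp
def down(yaw):
    a=np.radians(yaw);x=np.array([np.cos(a),np.sin(a),0]);z=np.array([0,0,-1.]);return np.c_[x,np.cross(z,x),z]
def rows(p0,R0,p1,R1,n,dp=0,dr=1,ease=True):
    """tool-frame rows from pose0 to pose1 in n rows; rounding corrected forward"""
    p=np.array(p0,float)*1000;q=R.from_matrix(R0);S=Slerp([0,1],R.from_matrix([R0,R1]));out=[]
    for i in range(1,n+1):
        s=i/n
        if ease: s=s*s*(3-2*s)*.5+s*.5
        t=np.array(p0)*1000*(1-s)+np.array(p1)*1000*s;r=S(s)
        d=np.round(q.inv().apply(t-p),dp)+0.;w=np.round((q.inv()*r).as_rotvec(degrees=True),dr)+0.
        p=p+q.apply(d);q=q*R.from_rotvec(w,degrees=True);out+=[d.tolist()+w.tolist()]
    for k in range(0,n,5):print([float(f'{v:g}') if v%1 else int(v) for r in out[k:k+5] for v in r])
    print('end',np.round(p,1),'err rot',np.round((q.inv()*R.from_matrix(R1)).as_rotvec(degrees=True),2),'max',np.abs(np.array(out)).max(0))
    return p/1000,q.as_matrix()
E
python3 - <<'E'
from plan import *
o=readout.get_obs()
rows(o['eef_pos'],o['tcp_rot'],[.52,-.03,.40],down(72),25)
E
```

```text
[11, -10, -3, 0, 0, -1.2, 13, -13, -4, 0, 0, -1.5, 16, -13, -5, 0, 0, -1.6, 18, -15, -5, 0, 0, -1.9, 20, -15, -6, 0, 0, -2.1]
[22, -16, -6, 0, 0, -2.2, 24, -16, -6, 0, 0, -2.3, 26, -15, -7, 0, 0, -2.5, 28, -15, -7, 0, 0, -2.5, 29, -15, -7, 0, 0, -2.7]
[31, -13, -8, 0, 0, -2.6, 31, -11, -7, 0, 0, -2.8, 32, -11, -8, 0, 0, -2.7, 33, -8, -7, 0, 0, -2.7, 32, -7, -7, 0, 0, -2.7]
[32, -6, -8, 0, 0, -2.6, 31, -4, -7, 0, 0, -2.5, 30, -2, -6, 0, 0, -2.5, 29, -1, -7, 0, 0, -2.3, 28, 0, -6, 0, 0, -2.2]
[25, 1, -6, 0, 0, -2.1, 23, 2, -5, 0, 0, -1.9, 21, 2, -4, 0, 0, -1.6, 18, 3, -4, 0, 0, -1.5, 14, 2, -4, 0, 0, -1.2]
end [519.6 -30.3 400.3] err rot [-0.   -0.   -0.02] max [33.  16.   8.   0.   0.   2.8]
```

{"api": "jog_arm", "payload": {"deltas": [11,-10,-3,0,0,-1.2,13,-13,-4,0,0,-1.5,16,-13,-5,0,0,-1.6,18,-15,-5,0,0,-1.9,20,-15,-6,0,0,-2.1], "gripper": 0}}

```text
time_s: 1.87
eef_pos: [0.2464, -0.5283, 0.2734]
tcp_rot: [[0.899, 0.439, -0.0], [0.439, -0.899, 0.0], [0.0, -0.0, -1.0]]
ft_force: [-0.0, -0.2, -0.2]
opening: 0.0258
```

{"api": "jog_arm", "payload": {"deltas": [22,-16,-6,0,0,-2.2,24,-16,-6,0,0,-2.3,26,-15,-7,0,0,-2.5,28,-15,-7,0,0,-2.5,29,-15,-7,0,0,-2.7]}}

```text
time_s: 2.28
eef_pos: [0.3183, -0.3954, 0.3068]
tcp_rot: [[0.785, 0.62, -0.0], [0.62, -0.785, -0.0], [-0.0, 0.0, -1.0]]
ft_force: [0.4, 0.1, 0.0]
opening: -0.0003
```

{"api": "jog_arm", "payload": {"deltas": [31,-13,-8,0,0,-2.6,31,-11,-7,0,0,-2.8,32,-11,-8,0,0,-2.7,33,-8,-7,0,0,-2.7,32,-7,-7,0,0,-2.7]}}

```text
time_s: 2.7
eef_pos: [0.3992, -0.2489, 0.3439]
tcp_rot: [[0.618, 0.786, -0.0], [0.786, -0.618, -0.001], [-0.001, 0.001, -1.0]]
ft_force: [0.4, -1.0, 0.6]
opening: 0.0
```

{"api": "jog_arm", "payload": {"deltas": [32,-6,-8,0,0,-2.6,31,-4,-7,0,0,-2.5,30,-2,-6,0,0,-2.5,29,-1,-7,0,0,-2.3,28,0,-6,0,0,-2.2]}}

```text
time_s: 3.12
eef_pos: [0.471, -0.1166, 0.378]
tcp_rot: [[0.439, 0.898, 0.0], [0.898, -0.439, -0.002], [-0.001, 0.001, -1.0]]
ft_force: [0.3, -0.1, -0.0]
opening: -0.0
```

{"api": "jog_arm", "payload": {"deltas": [25,1,-6,0,0,-2.1,23,2,-5,0,0,-1.9,21,2,-4,0,0,-1.6,18,3,-4,0,0,-1.5,14,2,-4,0,0,-1.2]}}

```text
time_s: 3.53
eef_pos: [0.5195, -0.0273, 0.4007]
tcp_rot: [[0.305, 0.953, 0.0], [0.953, -0.305, -0.0], [-0.0, 0.0, -1.0]]
ft_force: [-0.1, -0.1, -0.6]
opening: -0.0003
```

```bash
python3 - <<'E'
from h import *
o=readout.get_obs()
p=vision.camera('wrist');save(p,'w1.png')
print(np.round(o['eef_pos'],4),T(p,o)[:3,3])
for t in ['tray_center','knob_top','gauge_foot','corner_near_left','corner_near_right','corner_far_left','corner_far_right']:
    for m in nets.mark_of(p,t)[:2]:
        r,c=m['centre']
        if 0<=r<419 and 0<=c<559:print(t,round(m['p'],2),np.round(m['centre'],1),np.round(pix(p,r,c,o),4))
np.save('w1.npy',dict(p=p,o=o),allow_pickle=True)
E
```

```text
[ 0.5195 -0.0273  0.4007] [0.54112543 0.04347505 0.52468908]
tray_center 0.81 [163.1 307.6] [ 0.5629 -0.0187  0.116 ]
tray_center 0.71 [343.7 170.5] [ 0.49   -0.0075  0.4517]
knob_top 0.82 [197.7 444.3] [ 0.6391 -0.0415  0.3214]
knob_top 0.63 [119.5 370. ] [0.6535 0.0133 0.1356]
gauge_foot 0.95 [170.6 380.5] [ 0.626  -0.0318  0.228 ]
corner_near_left 0.74 [126.7 248.7] [0.5024 0.0524 0.1354]
corner_near_right 0.88 [206.2 252.2] [ 0.4717 -0.0494  0.1365]
corner_near_right 0.65 [236.6 443.9] [ 0.7394 -0.2014  0.0921]
corner_far_left 0.96 [64.  47.5] [0.2306 0.2351 0.0366]
corner_far_left 0.56 [119.5 371.2] [0.6545 0.013  0.1369]
corner_far_right 0.86 [304.6 118.9] [ 0.1516 -0.1761  0.0495]
corner_far_right 0.55 [203.3 367.9] [ 0.6261 -0.0946  0.1361]
```

View pics/w1.png

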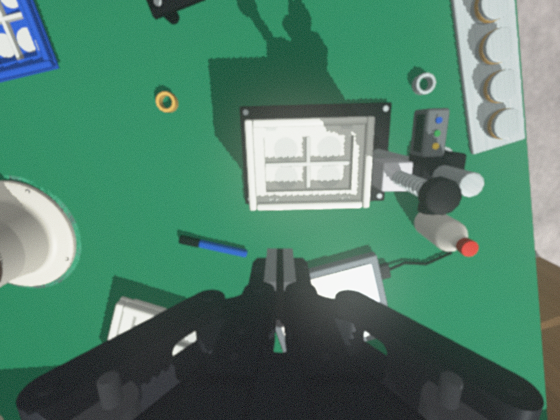

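```bash
cat > wfit.py <<'E'
from h import *
def rim(p,o,lo=.131,hi=.141,bx=(.45,.70,-.13,.07)):
    X=cloud(p,o);m=(X[...,2]>lo)&(X[...,2]<hi)&(X[...,0]>bx[0])&(X[...,0]<bx[1])&(X[...,1]>bx[2])&(X[...,1]<bx[3])
    P=X[m];return P
E
python3 - <<'E'
from wfit import *
from scipy.optimize import minimize
D=np.load('w1.npy',allow_pickle=True).item();p,o=D['p'],D['o']
P=rim(p,o);print(len(P),np.median(P[:,2]))
def cost(v):
    a=v[2];d=P[:,:2]-v[:2];x=d@[np.cos(a),np.sin(a)];y=d@[-np.sin(a),np.cos(a)]
    # distance to rim midline rectangle
    qx=np.abs(x)-.079;qy=np.abs(y)-.056
    out=np.hypot(np.maximum(qx,0),np.maximum(qy,0))+np.minimum(np.maximum(qx,qy),0)
    e=np.maximum(np.abs(out)-.005,0); return np.minimum(e,.006).sum()
best=min((minimize(cost,[.5636,-.0197,np.radians(a)],method='Nelder-Mead',options=dict(xatol=1e-5,fatol=1e-7,initial_simplex=np.array([[.5636,-.0197,np.radians(a)]]+[[.5636+dx,-.0197+dy,np.radians(a)+da] for dx,dy,da in[(.004,0,0),(0,.004,0),(0,0,.04)]]))) for a in(-14,-16,-18)),key=lambda r:r.fun)
v=best.x;print(v[:2],np.degrees(v[2]),best.fun/len(P)*1000)
print('spindle',v[:2]+.079*np.array([np.cos(v[2]),np.sin(v[2])]))
X=cloud(p,o);m=(X[...,2]>.30)&(X[...,2]<.34)&(X[...,0]>.61)&(X[...,0]<.67)&(X[...,1]>-.08)&(X[...,1]<-.01)
Q=X[m];print('knob',len(Q),np.median(Q,0),Q.min(0),Q.max(0))
T_=Q[Q[:,2]>np.median(Q[:,2])-.003];print((T_.min(0)+T_.max(0))/2)
E
```

```text
3085 0.1359647467234184
[ 0.56286854 -0.019151  ] -16.2030724693645 0.028747013331622974
spindle [ 0.63873056 -0.04119537]
knob 1313 [ 0.63641495 -0.03898512  0.32106601] [ 0.62439966 -0.05489615  0.30852405] [ 0.65224099 -0.02715625  0.32336953]
[ 0.63837295 -0.0410262   0.32072218]
```

```bash
python3 - <<'E'
from plan import *
o=readout.get_obs()
print(o['eef_pos'])
rows(o['eef_pos'],o['tcp_rot'],[.6385,-.0411,.350],down(73.8),10)
E
```

```text
[ 0.51907049 -0.03147206  0.39999989]
[2, 7, 3, 0, 0, -0.1, 2, 11, 5, 0, 0, -0.2, 3, 12, 5, 0, 0, -0.2, 3, 14, 6, 0, 0, -0.2, 4, 14, 6, 0, 0, -0.3]
[3, 15, 6, 0, 0, -0.2, 3, 14, 6, 0, 0, -0.2, 3, 12, 5, 0, 0, -0.2, 2, 10, 5, 0, 0.1, -0.2, 1, 8, 3, 0, 0, -0.1]
end [638.5 -41.4 349.9] err rot [-0.02 -0.04 -0.04] max [ 4.  15.   6.   0.   0.1  0.3]
```

{"api": "jog_arm", "payload": {"deltas": [2,7,3,0,0,-0.1,2,11,5,0,0,-0.2,3,12,5,0,0,-0.2,3,14,6,0,0,-0.2,4,14,6,0,0,-0.3]}}

```text
time_s: 4.35
eef_pos: [0.58, -0.0357, 0.3746]
tcp_rot: [[0.294, 0.956, -0.0], [0.956, -0.294, -0.001], [-0.001, 0.0, -1.0]]
ft_force: [0.4, 0.4, 0.0]
opening: 0.0002
```

{"api": "jog_arm", "payload": {"deltas": [3,15,6,0,0,-0.2,3,14,6,0,0,-0.2,3,12,5,0,0,-0.2,2,10,5,0,0,-0.2,1,8,3,0,0,-0.1]}}

```text
time_s: 4.77
eef_pos: [0.6399, -0.0405, 0.3488]
tcp_rot: [[0.278, 0.961, -0.001], [0.961, -0.278, 0.0], [0.0, -0.001, -1.0]]
ft_force: [-0.4, -0.5, -0.5]
opening: -0.0001
```

```bash
python3 - <<'E'
from h import *
p=vision.camera('side');o=readout.get_obs();print(np.round(o['eef_pos'],4),np.round(o['ft_force'],2))
cv2.imwrite('pics/s2.png',cv2.resize(p['image'][90:290,150:330][...,::-1],None,fx=3,fy=3))
p=vision.camera('wrist');save(p,'w2.png')
E
```

```text
[ 0.6406 -0.0409  0.3484] [ 0.76 -1.33 -1.23]
```

View pics/s2.png

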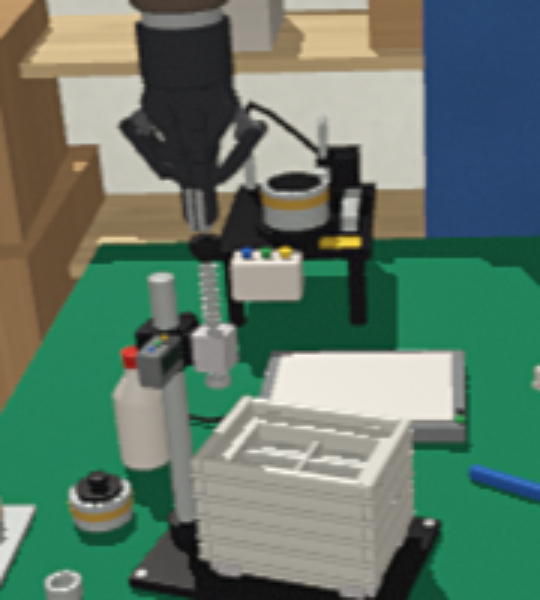

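View pics/w2.png

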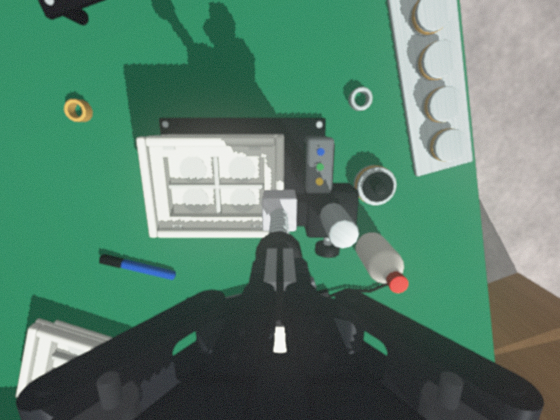

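{"api": "jog_arm", "payload": {"deltas": [0,-2,6,0,0,0,0,0,8,0,0,0,0,0,8,0,0,0,0,0,8,0,0,0,0,0,8,0,0,0]}}

```text
time_s: 5.28
eef_pos: [0.6372, -0.0389, 0.3122]
tcp_rot: [[0.277, 0.961, 0.001], [0.961, -0.277, 0.0], [0.001, 0.001, -1.0]]
ft_force: [0.7, 1.4, 3.1]
opening: -0.0002
```

{"api": "jog_arm", "payload": {"deltas": [0,0,5,0,0,0,0,0,3,0,0,0,0,0,2,0,0,0,0,0,1,0,0,0,0,0,0,0,0,0]}}

```text
time_s: 5.7
eef_pos: [0.637, -0.0391, 0.3013]
tcp_rot: [[0.277, 0.961, -0.0], [0.961, -0.277, 0.0], [0.0, -0.0, -1.0]]
ft_force: [-1.2, 2.6, 2.5]
opening: -0.0
```

{"api": "jog_arm", "payload": {"deltas": [0,0,2,0,0,0,0,0,1,0,0,0,0,0,1,0,0,0,0,0,1,0,0,0,0,0,0,0,0,0]}}

```text
time_s: 6.12
eef_pos: [0.6371, -0.0392, 0.2961]
tcp_rot: [[0.277, 0.961, -0.0], [0.961, -0.277, 0.0], [0.0, -0.0, -1.0]]
ft_force: [-0.9, 1.4, 3.2]
opening: 0.0003
```

{"api": "jog_arm", "payload": {"deltas": [0,0,1,0,0,0,0,0,0,0,0,0,0,0,0.5,0,0,0,0,0,0,0,0,0,0,0,0,0,0,0]}}

```text
time_s: 6.53
eef_pos: [0.6372, -0.0393, 0.2952]
tcp_rot: [[0.278, 0.961, 0.0], [0.961, -0.278, -0.0], [-0.0, 0.0, -1.0]]
ft_force: [-1.4, 1.8, 4.6]
opening: -0.0001
```

{"api": "jog_arm", "payload": {"deltas": [0,0,0.5,0,0,0,0,0,0,0,0,0,0,0,0.5,0,0,0,0,0,0,0,0,0,0,0,0,0,0,0]}}

```text
time_s: 6.95
eef_pos: [0.6373, -0.0393, 0.2951]
tcp_rot: [[0.278, 0.961, 0.001], [0.961, -0.278, -0.001], [-0.0, 0.001, -1.0]]
ft_force: [-3.4, 1.3, 9.9]
opening: 0.0004
```

```bash
python3 - <<'E'
from h import *
o=readout.get_obs();print(o['eef_pos'],o['ft_force'])
p=vision.camera('side');o=readout.get_obs();print(o['eef_pos'],o['ft_force'])
cv2.imwrite('pics/s3.png',cv2.resize(p['image'][150:250,190:290][...,::-1],None,fx=6,fy=6,interpolation=cv2.INTER_CUBIC))
E
```

```text
[ 0.63726387 -0.03934112  0.29513984] [-3.41675458  1.32776322  9.94289545]
[ 0.63727442 -0.03932682  0.29514163] [-4.07560156  1.4260729  10.51259006]
```

View pics/s3.png

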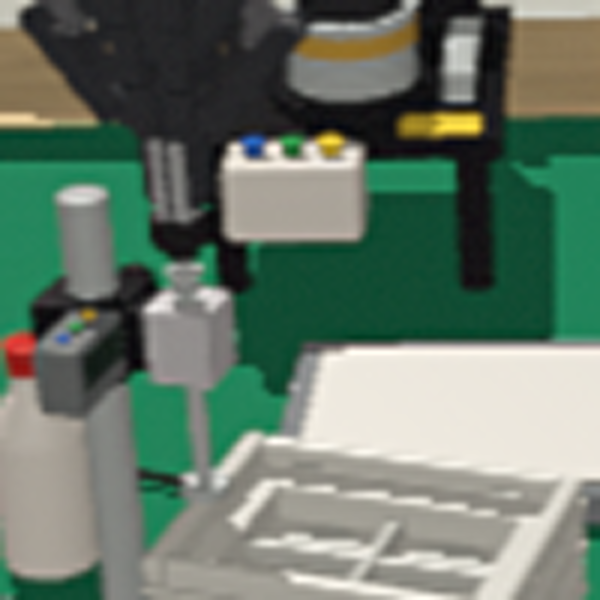

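{"api": "jog_arm", "payload": {"deltas": [0,0,0,0,0,0,0,0,0,0,0,0,0,0,0,0,0,0,0,0,-4,0,0,0,0,0,-8,0,0,0]}}

```text
time_s: 7.42
eef_pos: [0.637, -0.0397, 0.3054]
tcp_rot: [[0.278, 0.961, -0.001], [0.961, -0.278, -0.0], [-0.0, -0.001, -1.0]]
ft_force: [1.1, 1.5, 2.9]
opening: 0.0003
```

{"api": "jog_arm", "payload": {"deltas": [0,0,-9,0,0,0,0,0,-10,0,0,0,0,0,-12,0,0,0,0,0,-16,0,0,0,0,0,-20,0,0,0]}}

```text
time_s: 7.83
eef_pos: [0.6366, -0.0405, 0.373]
tcp_rot: [[0.278, 0.96, -0.002], [0.96, -0.278, -0.001], [-0.002, -0.002, -1.0]]
ft_force: [-0.3, -0.3, -0.5]
opening: -0.0001
```

```bash
python3 - <<'E'
from plan import *
o=readout.get_obs();print(o['eef_pos'],o['ft_force'])
p=vision.camera('side')
cv2.imwrite('pics/s4.png',cv2.resize(p['image'][130:300,170:310][...,::-1],None,fx=3.5,fy=3.5,interpolation=cv2.INTER_CUBIC))
a=np.radians(-16.2);c=np.array([.5629,-.0192]);ux=np.array([np.cos(a),np.sin(a)]);uy=np.array([-ux[1],ux[0]])
g=c-.079*ux+.036*uy;print(g)
rows(o['eef_pos'],o['tcp_rot'],[*g,.26],down(73.8),15)
E
```

```text
[ 0.63664933 -0.04053346  0.37301651] [-0.32526784 -0.3111916  -0.48455982]
[0.49708048 0.03741087]
[1, -6, 4, 0, 0, 0, 2, -8, 6, 0, 0, 0, 2, -10, 7, 0, 0, 0, 3, -10, 8, 0, 0, 0, 3, -12, 9, 0, 0, 0]
[3, -12, 9, 0, 0, 0, 3, -13, 9, 0, 0, 0, 3, -13, 9, 0, 0, 0, 3, -13, 10, -0.1, 0.1, 0, 2, -12, 9, 0, 0, 0]
[3, -12, 8, 0, 0, 0, 3, -11, 8, 0, 0, 0, 2, -9, 7, 0, 0, 0, 2, -8, 6, 0, 0, 0, 1, -7, 4, 0, 0, 0]
end [496.7  37.4 260.1] err rot [ 0.01 -0.01  0.03] max [ 3.  13.  10.   0.1  0.1  0. ]
```

View pics/s4.png

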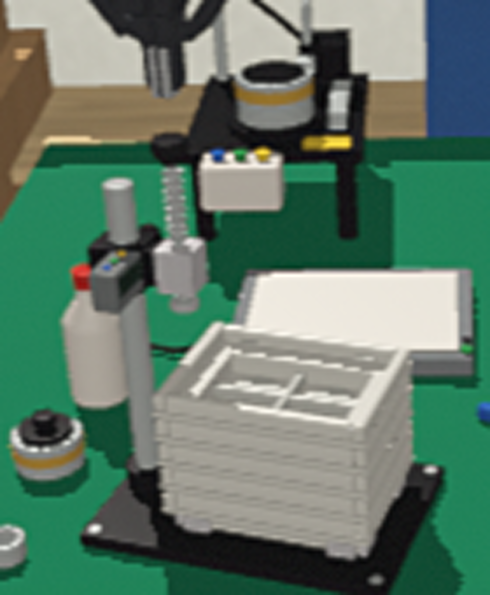

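{"api": "jog_arm", "payload": {"deltas": [1,-6,4,0,0,0,2,-8,6,0,0,0,2,-10,7,0,0,0,3,-10,8,0,0,0,3,-12,9,0,0,0]}}

```text
time_s: 8.3
eef_pos: [0.5952, -0.0166, 0.3378]
tcp_rot: [[0.279, 0.96, -0.001], [0.96, -0.279, -0.001], [-0.001, -0.001, -1.0]]
ft_force: [0.9, 0.3, 0.3]
opening: -0.0003
```

{"api": "jog_arm", "payload": {"deltas": [3,-12,9,0,0,0,3,-13,9,0,0,0,3,-13,9,0,0,0,3,-13,10,0,0,0,2,-12,9,0,0,0], "gripper": 0.45}}

```text
time_s: 8.72
eef_pos: [0.5379, 0.0148, 0.2916]
tcp_rot: [[0.278, 0.961, -0.001], [0.961, -0.278, -0.001], [-0.001, -0.001, -1.0]]
ft_force: [-0.1, -0.8, -0.8]
opening: 0.038
```

{"api": "jog_arm", "payload": {"deltas": [3,-12,8,0,0,0,3,-11,8,0,0,0,2,-9,7,0,0,0,2,-8,6,0,0,0,1,-7,4,0,0,0]}}

```text
time_s: 9.13
eef_pos: [0.496, 0.0384, 0.2588]
tcp_rot: [[0.278, 0.961, -0.001], [0.961, -0.278, -0.001], [-0.001, -0.001, -1.0]]
ft_force: [0.3, -0.5, -0.2]
opening: 0.0382
```

```bash
python3 - <<'E'
from wfit import *
from plan import *
from scipy.optimize import minimize
p=vision.camera('wrist');o=readout.get_obs()
o=readout.get_obs();p=vision.camera('wrist');save(p,'w5.png')
print(np.round(o['eef_pos'],4),np.round(o['tcp_rot'],3).tolist(),o['opening'])
P=rim(p,o);print(len(P),np.median(P[:,2]))
for lo in(.131,.133):
  P=rim(p,o,lo)
  def cost(v):
    a=v[2];d=P[:,:2]-v[:2];x=d@[np.cos(a),np.sin(a)];y=d@[-np.sin(a),np.cos(a)]
    qx=np.abs(x)-.079;qy=np.abs(y)-.056
    out=np.hypot(np.maximum(qx,0),np.maximum(qy,0))+np.minimum(np.maximum(qx,qy),0)
    return np.minimum(np.maximum(np.abs(out)-.005,0),.006).sum()
  s=np.array([.5629,-.0192,np.radians(-16.2)]);r=minimize(cost,s,method='Nelder-Mead',options=dict(xatol=1e-5,fatol=1e-7,initial_simplex=[s,s+[.004,0,0],s+[0,.004,0],s+[0,0,.04]]))
  print(r.x[:2],np.degrees(r.x[2]),r.fun/len(P)*1000)
for t in ['corner_near_left','corner_near_right','tray_center']:
    for m in nets.mark_of(p,t)[:2]:
        r,c=m['centre']
        if 0<=r<419 and 0<=c<559:print(t,round(m['p'],2),np.round(m['centre'],1),np.round(pix(p,r,c,o),4))
E
```

```text
[0.4947 0.0391 0.2584] [[0.277, 0.961, -0.003], [0.961, -0.277, -0.001], [-0.001, -0.003, -1.0]] 0.038470042179413216
5540 0.13594040045430328
[ 0.56258052 -0.0188482 ] -16.238132170656993 0.23609346109759005
[ 0.56261488 -0.01895876] -16.23520944868235 0.19208708848225525
corner_near_left 0.96 [189.4 281.5] [0.5006 0.0575 0.1356]
corner_near_left 0.62 [234.4 355.9] [ 0.5592 -0.0156  0.1045]
corner_near_right 0.71 [300.4 285.1] [ 0.4735 -0.0498  0.1363]
corner_near_right 0.24 [140.6 170.6] [0.3738 0.1294 0.001 ]
tray_center 0.83 [242.3 363.3] [ 0.5628 -0.021   0.1153]
```

View pics/w5.png

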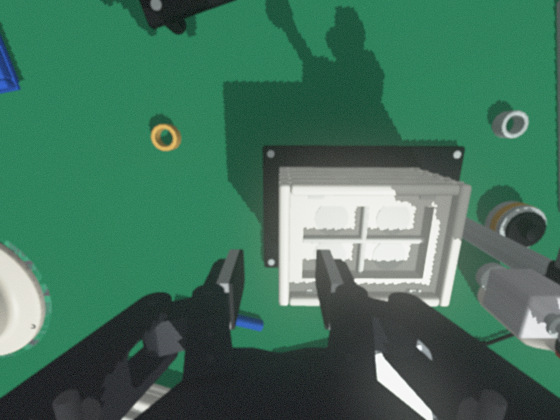

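```bash
python3 - <<'E'
from plan import *
o=readout.get_obs();print(o['eef_pos'])
rows(o['eef_pos'],o['tcp_rot'],[.4969,.0376,.143],down(73.8),10)
E
```

```text
[0.49798295 0.03811038 0.26018937]
[0, 0, 8, 0, 0, 0, 0, 0, 10, 0, 0, 0, 0, 0, 12, 0, 0, 0, 0, 0, 14, 0, 0, 0, 0, -1, 15, 0, 0, 0]
[-1, 0, 14, 0, 0, 0, 0, 0, 14, 0, 0, 0, 0, 0, 12, 0, 0, 0, 0, 0, 11, 0.1, 0, 0, 0, 0, 7, 0, 0, 0]
end [496.8  37.4 143.2] err rot [-0.05 -0.01  0.04] max [ 1.   1.  15.   0.1  0.   0. ]
```

{"api": "jog_arm", "payload": {"deltas": [0,0,8,0,0,0,0,0,10,0,0,0,0,0,12,0,0,0,0,0,14,0,0,0,0,-1,15,0,0,0]}}

```text
time_s: 9.8
eef_pos: [0.4963, 0.0386, 0.1992]
tcp_rot: [[0.278, 0.961, -0.0], [0.961, -0.278, 0.0], [0.0, -0.0, -1.0]]
ft_force: [-0.5, -0.1, -0.5]
opening: 0.038
```

{"api": "jog_arm", "payload": {"deltas": [-1,0,15,0,0,0,0,0,14,0,0,0,0,0,11,0,0,0,0,0,8,0,0,0,0,0,4,0,0,0]}}

```text
time_s: 10.22
eef_pos: [0.4953, 0.0379, 0.1472]
tcp_rot: [[0.277, 0.961, -0.002], [0.961, -0.277, 0.0], [-0.0, -0.002, -1.0]]
ft_force: [0.4, 0.5, -0.1]
opening: 0.0381
```

```bash
python3 - <<'E'
from plan import *
p=vision.camera('side');o=readout.get_obs()
p=vision.camera('side');o=readout.get_obs();print(np.round(o['eef_pos'],4),np.round(o['ft_force'],1))
cv2.imwrite('pics/s6.png',cv2.resize(p['image'][170:300,200:320][...,::-1],None,fx=4.5,fy=4.5,interpolation=cv2.INTER_CUBIC))
p=vision.camera('wrist');save(p,'w6.png')
E
```

```text
[0.4957 0.038  0.148 ] [-0.3  0.7  0.7]
```

View pics/s6.png

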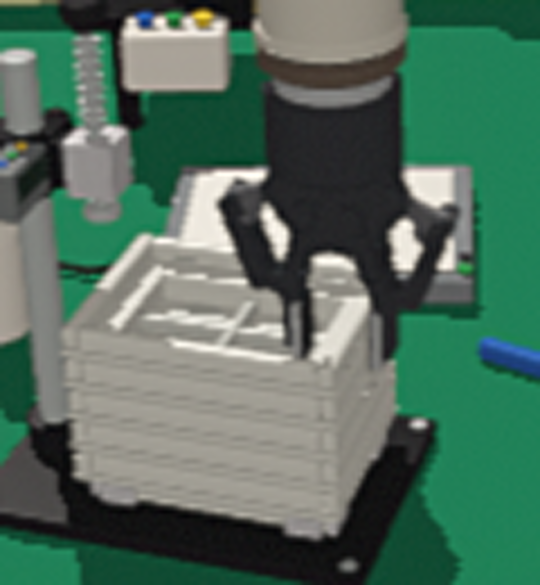

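View pics/w6.png

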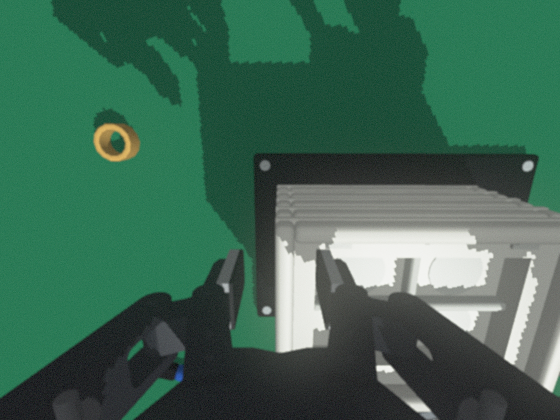

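{"api": "jog_arm", "payload": {"deltas": [0,1,2,0,0,0,0,0,2,0,0,0,0,0,0,0,0,0,0,0,0,0,0,0,0,0,0,0,0,0]}}

```text
time_s: 10.78
eef_pos: [0.4972, 0.0375, 0.1451]
tcp_rot: [[0.278, 0.961, 0.0], [0.961, -0.278, -0.0], [-0.0, 0.001, -1.0]]
ft_force: [0.2, 0.9, -0.1]
opening: 0.0384
```

{"api": "jog_arm", "payload": {"deltas": [0,0,0,0,0,0,0,0,0,0,0,0,0,0,0,0,0,0,0,0,0,0,0,0,0,0,0,0,0,0], "gripper": 0, "grip_force": 30}}

```text
time_s: 11.2
eef_pos: [0.4972, 0.0376, 0.145]
tcp_rot: [[0.278, 0.961, 0.0], [0.961, -0.278, -0.0], [-0.0, 0.0, -1.0]]
ft_force: [-0.8, -0.1, 2.4]
opening: 0.0091
```

```bash
cat > peel.py <<'E'
from plan import *
a=np.radians(-16.2);X=np.array([np.cos(a),np.sin(a),0]);Y=np.array([-X[1],X[0],0]);Z=np.array([0,0,1.])
C=np.array([.5627,-.0190,.118])
P=C+.076*X-.053*Y-.008*Z
d=(-158*X+112*Y)/np.hypot(158,112);w=np.cross(d,Z)
def tilt(p0,R0,th):
    Q=R.from_rotvec(w*th,degrees=True);return P+Q.apply(p0-P),Q.as_matrix()@R0
def path(p0,R0,ths,dp=1,dr=2):
    p=np.array(p0)*1000;q=R.from_matrix(R0);out=[]
    for t in ths:
        tp,tr=tilt(np.array(p0),np.array(R0),t);r=R.from_matrix(tr)
        D=np.round(q.inv().apply(tp*1000-p),dp)+0.;W=np.round((q.inv()*r).as_rotvec(degrees=True),dr)+0.
        p=p+q.apply(D);q=q*R.from_rotvec(W,degrees=True);out.append(D.tolist()+W.tolist())
    for k in range(0,len(out),5):print([v for r in out[k:k+5] for v in r])
    print(p,np.round(q.as_matrix(),4).tolist())
E
python3 - <<'E'
from peel import *
o=readout.get_obs();print(o['eef_pos'],o['ft_force'])
np.save('g0.npy',dict(p=np.array(o['eef_pos']),R=np.array(o['tcp_rot'])),allow_pickle=True)
path(o['eef_pos'],o['tcp_rot'],np.arange(1,16)*.5)
E
```

```text
[0.49718612 0.03759368 0.1450457 ] [-0.76141865 -0.07642015  2.40751781]
[-0.2, 0.3, -1.5, 0.41, 0.29, 0.0, -0.2, 0.2, -1.6, 0.41, 0.29, 0.0, -0.1, 0.3, -1.5, 0.4, 0.29, 0.0, -0.2, 0.2, -1.6, 0.41, 0.29, 0.0, -0.2, 0.3, -1.5, 0.41, 0.29, 0.0]
[-0.2, 0.2, -1.6, 0.41, 0.29, 0.0, -0.2, 0.3, -1.5, 0.4, 0.29, 0.0, -0.1, 0.2, -1.6, 0.41, 0.29, 0.0, -0.2, 0.3, -1.5, 0.41, 0.29, 0.0, -0.2, 0.3, -1.6, 0.41, 0.29, 0.0]
[-0.2, 0.2, -1.5, 0.4, 0.29, 0.0, -0.2, 0.3, -1.6, 0.41, 0.29, 0.0, -0.2, 0.2, -1.5, 0.41, 0.29, 0.0, -0.1, 0.3, -1.6, 0.4, 0.29, 0.0, -0.2, 0.2, -1.5, 0.41, 0.29, 0.0]
[500.95275366  32.84727157 167.90578859] [[0.2807, 0.9564, -0.0808], [0.9568, -0.2722, 0.1022], [0.0757, -0.106, -0.9915]]
```

{"api": "jog_arm", "payload": {"deltas": [0,0,0,0,0,0,0,0,0,0,0,0,0,0,0,0,0,0,0,0,0,0,0,0,0,0,0,0,0,0], "grip_force": 90}}

```text
time_s: 11.62
eef_pos: [0.4972, 0.0376, 0.1452]
tcp_rot: [[0.278, 0.961, 0.0], [0.961, -0.278, -0.0], [-0.0, 0.0, -1.0]]
ft_force: [-2.6, 0.0, 5.7]
opening: 0.0067
```

{"api": "jog_arm", "payload": {"deltas": [-0.2,0.3,-1.5,0.41,0.29,0.0,-0.2,0.2,-1.6,0.41,0.29,0.0,-0.1,0.3,-1.5,0.4,0.29,0.0,-0.2,0.2,-1.6,0.41,0.29,0.0,-0.2,0.3,-1.5,0.41,0.29,0.0]}}

```text
time_s: 12.03
eef_pos: [0.4981, 0.0356, 0.1523]
tcp_rot: [[0.279, 0.96, -0.028], [0.96, -0.278, 0.035], [0.025, -0.037, -0.999]]
ft_force: [2.0, -1.4, -4.7]
opening: 0.0071
```

```bash
python3 - <<'E'
from h import *
p=vision.camera('side');o=readout.get_obs();print(np.round(o['eef_pos'],4),np.round(o['ft_force'],1),np.round(o['wrist_torque'],2))
cv2.imwrite('pics/s7.png',cv2.resize(p['image'][170:300,200:320][...,::-1],None,fx=4.5,fy=4.5,interpolation=cv2.INTER_CUBIC))
E
```

```text
[0.4984 0.0353 0.1525] [ 0.8 -0.5 -3.9] [-0.11 -0.1   0.01]
```

View pics/s7.png

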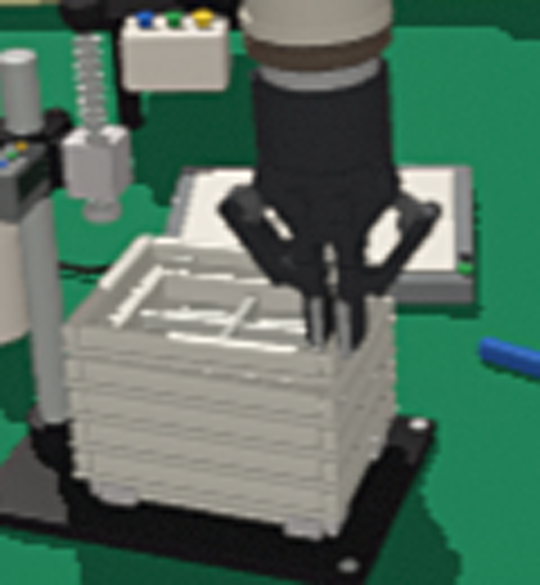

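{"api": "jog_arm", "payload": {"deltas": [-0.2,0.2,-1.6,0.41,0.29,0.0,-0.2,0.3,-1.5,0.4,0.29,0.0,-0.1,0.2,-1.6,0.41,0.29,0.0,-0.2,0.3,-1.5,0.41,0.29,0.0,-0.2,0.3,-1.6,0.41,0.29,0.0]}}

```text
time_s: 12.5
eef_pos: [0.4994, 0.0346, 0.1603]
tcp_rot: [[0.279, 0.959, -0.055], [0.959, -0.275, 0.069], [0.051, -0.072, -0.996]]
ft_force: [0.4, 0.3, -2.1]
opening: 0.0072
```

{"api": "jog_arm", "payload": {"deltas": [-0.2,0.2,-1.5,0.4,0.29,0.0,-0.2,0.3,-1.6,0.41,0.29,0.0,-0.2,0.2,-1.5,0.41,0.29,0.0,-0.1,0.3,-1.6,0.4,0.29,0.0,-0.2,0.2,-1.5,0.41,0.29,0.0]}}

```text
time_s: 12.92
eef_pos: [0.5008, 0.0327, 0.1679]
tcp_rot: [[0.281, 0.956, -0.082], [0.957, -0.272, 0.103], [0.076, -0.107, -0.991]]
ft_force: [-2.2, 0.2, -1.6]
opening: 0.007
```

```bash
python3 - <<'E'
from h import *
p=vision.camera('side');o=readout.get_obs();print(np.round(o['eef_pos'],4),np.round(o['ft_force'],1),np.round(o['wrist_torque'],2))
cv2.imwrite('pics/s8.png',cv2.resize(p['image'][170:300,200:320][...,::-1],None,fx=4.5,fy=4.5,interpolation=cv2.INTER_CUBIC))
p=vision.camera('wrist');save(p,'w8.png')
E
```

```text
[0.5011 0.0324 0.168 ] [-1.4  0.  -0.2] [-0.02  0.32 -0.19]
```

View pics/s8.png

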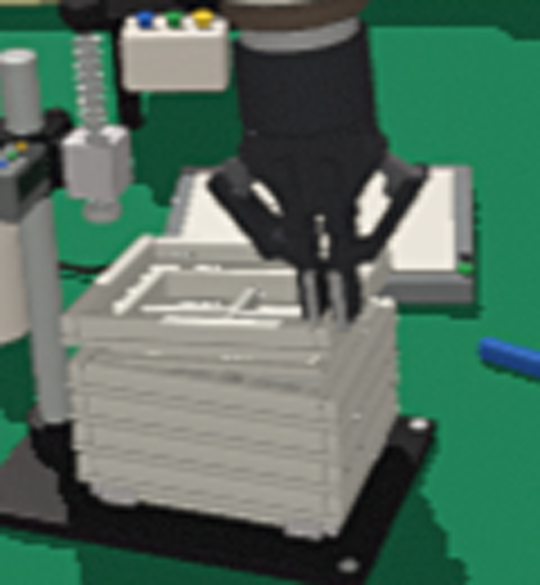

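View pics/w8.png

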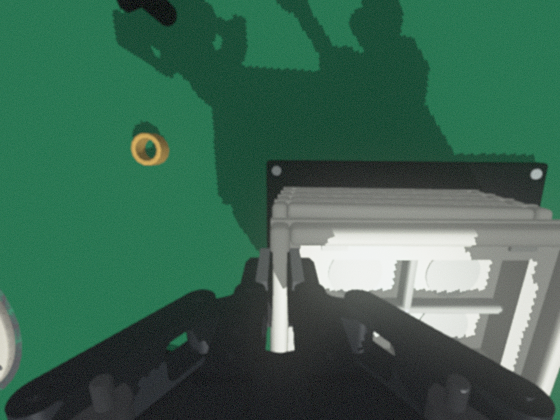

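```bash
python3 - <<'E'
from peel import *
o=readout.get_obs();p0=np.array(o['eef_pos']);R0=np.array(o['tcp_rot'])
p1,_=rows(p0,R0,p0+[0,0,.022],R0,5,1,1)
p2,_=rows(p1,R0,p1-.055*X+.004*Z,R0,10,1,1)
E
```

```text
[0.3, -0.4, -3.3, 0, 0, 0, 0.3, -0.5, -4.9, 0, 0, 0, 0.4, -0.6, -5.4, 0, 0, 0, 0.4, -0.5, -4.9, 0, 0, 0, 0.3, -0.3, -3.3, 0, 0, 0]
end [501.1  32.5 189.8] err rot [0. 0. 0.] max [0.4 0.6 5.4 0.  0.  0. ]
[0, -3.5, 0.1, 0, 0, 0, 0, -4.9, 0.2, 0, 0, 0, 0, -5.8, 0.2, 0, 0, 0, 0, -6.5, 0.2, 0, 0, 0, 0.1, -6.9, 0.2, 0, 0, 0]
[0, -6.8, 0.3, 0, 0, 0, 0, -6.5, 0.2, 0, 0, 0, 0, -5.8, 0.2, 0, 0, 0, 0, -4.9, 0.2, 0, 0, 0, 0, -3.5, 0.1, 0, 0, 0]
end [448.3  47.9 193.8] err rot [0. 0. 0.] max [0.1 6.9 0.3 0.  0.  0. ]
```

{"api": "jog_arm", "payload": {"deltas": [0.3,-0.4,-3.3,0,0,0,0.3,-0.5,-4.9,0,0,0,0.4,-0.6,-5.4,0,0,0,0.4,-0.5,-4.9,0,0,0,0.3,-0.3,-3.3,0,0,0]}}

```text
time_s: 13.43
eef_pos: [0.5014, 0.0331, 0.1908]
tcp_rot: [[0.28, 0.957, -0.08], [0.957, -0.272, 0.102], [0.076, -0.105, -0.992]]
ft_force: [0.1, -0.3, -0.5]
opening: 0.0073
```

```bash
python3 - <<'E'
from h import *
p=vision.camera('side');o=readout.get_obs();print(np.round(o['eef_pos'],4),np.round(o['ft_force'],1),np.round(o['wrist_torque'],2))
cv2.imwrite('pics/s9.png',cv2.resize(p['image'][170:300,200:320][...,::-1],None,fx=4.5,fy=4.5,interpolation=cv2.INTER_CUBIC))
E
```

```text
[0.5017 0.0331 0.1911] [-0.2  1.  -0.7] [-0.07 -0.02 -0.03]
```

View pics/s9.png

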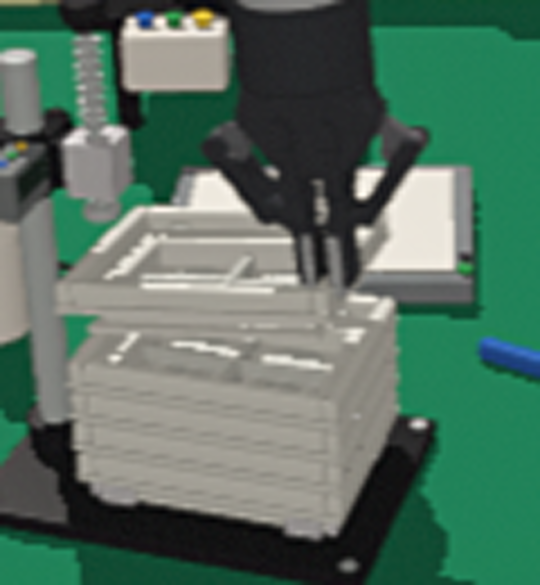

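{"api": "jog_arm", "payload": {"deltas": [0,-3.5,0.1,0,0,0,0,-4.9,0.2,0,0,0,0,-5.8,0.2,0,0,0,0,-6.5,0.2,0,0,0,0.1,-6.9,0.2,0,0,0]}}

```text
time_s: 13.9
eef_pos: [0.4734, 0.0408, 0.1915]
tcp_rot: [[0.281, 0.956, -0.082], [0.957, -0.272, 0.102], [0.075, -0.107, -0.991]]
ft_force: [-0.4, 0.1, -1.8]
opening: 0.0067
```

{"api": "jog_arm", "payload": {"deltas": [0,-6.8,0.3,0,0,0,0,-6.5,0.2,0,0,0,0,-5.8,0.2,0,0,0,0,-4.9,0.2,0,0,0,0,-3.5,0.1,0,0,0]}}

```text
time_s: 14.32
eef_pos: [0.4474, 0.0482, 0.1937]
tcp_rot: [[0.281, 0.956, -0.081], [0.957, -0.272, 0.102], [0.075, -0.106, -0.991]]
ft_force: [-0.3, 0.9, -1.8]
opening: 0.007
```

```bash
python3 - <<'E'
from h import *
p=vision.camera('side');o=readout.get_obs();print(np.round(o['eef_pos'],4),np.round(o['ft_force'],1),np.round(o['tcp_rot'],3).tolist())
cv2.imwrite('pics/s10.png',cv2.resize(p['image'][150:300,200:340][...,::-1],None,fx=4,fy=4,interpolation=cv2.INTER_CUBIC))
# plate fit
p=vision.camera('top');save(p,'t10.png');X=cloud(p)
m=(X[...,2]>.014)&(X[...,2]<.032)&(X[...,0]>.37)&(X[...,0]<.69)&(X[...,1]>-.47)&(X[...,1]<-.2)
k,l,st,_=cv2.connectedComponentsWithStats(m.astype(np.uint8));P=X[l==1+np.argmax(st[1:,4])]
r=cv2.minAreaRect((P[:,:2]*1000).astype(np.float32));print(len(P),r,np.median(P[:,2]),np.round(cv2.boxPoints(r)).tolist())
hs=nets.masks_of(p,'lightplate')
for h in hs[:2]:
    g=h['region'];Q=X[g];Q=Q[(Q[:,2]>.014)&(Q[:,2]<.03)];r=cv2.minAreaRect((Q[:,:2]*1000).astype(np.float32));print(h['p'],h['box'],len(Q),r,np.median(Q[:,2]))
# image-based: bright white region
print([ (round(m['p'],2),np.round(m['centre'],1),pix(p,*m['centre'])) for m in nets.mark_of(p,'plate_center')[:2]])
E
```

```text
[0.4469 0.0484 0.1937] [-0.2 -0.4 -1. ] [[0.28, 0.956, -0.082], [0.957, -0.272, 0.102], [0.075, -0.107, -0.991]]
4198 ((536.685302734375, -334.6899719238281), (191.41061401367188, 256.5953674316406), 88.84620666503906) 0.02177945327927977 [[406.0, -428.0], [663.0, -433.0], [667.0, -242.0], [410.0, -236.0]]
0.77 [351.0, 138.4, 411.8, 245.4] 4149 ((558.3372192382812, -334.67327880859375), (190.6872100830078, 299.6065979003906), 89.27313232421875) 0.021700193347848007
0.25 [291.8, 180.3, 304.4, 200.0] 0 ((0.0, 0.0), (0.0, 0.0), 0.0) nan
[(0.82, array([204.3, 384.5]), array([ 0.53633533, -0.34548162,  0.01729333]))]
  return _methods._mean(a, axis=axis, dtype=dtype,
  ret = ret.dtype.type(ret / rcount)
```

View pics/s10.png

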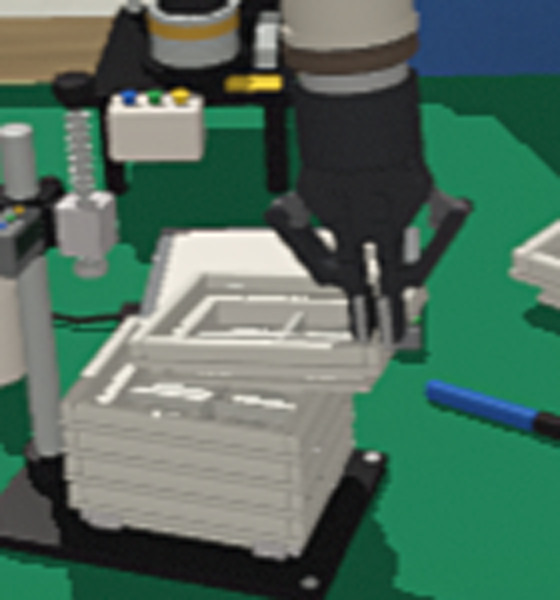

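View pics/t10.png

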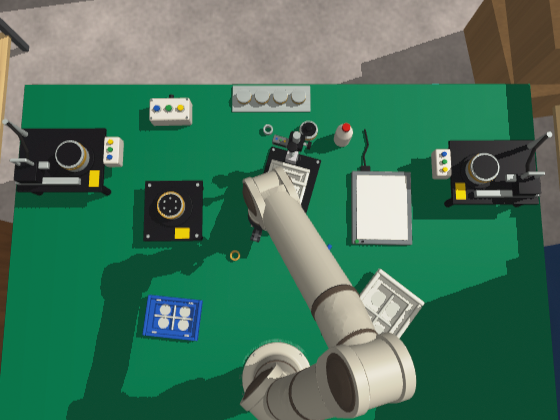

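```bash
cat > plate.py <<'E'
from h import *
def ray(p,r,c,z,o=None):
    M=T(p,o);a=M[:3,3];b=pix(p,r,c,o,1.0)-a;return a+b*(z-a[2])/b[2]
def white(p,z=.022,lo=190,box=None):
    g=p['image'].min(2);m=(g>lo).astype(np.uint8)
    if box: 
        k=np.zeros_like(m);k[box[0]:box[1],box[2]:box[3]]=1;m&=k
    k,l,st,_=cv2.connectedComponentsWithStats(m);i=1+np.argmax(st[1:,4])
    c,_=cv2.findContours((l==i).astype(np.uint8),cv2.RETR_EXTERNAL,cv2.CHAIN_APPROX_NONE)
    c=max(c,key=len)[:,0,:]
    W=np.array([ray(p,y,x,z)[:2] for x,y in c]);return cv2.minAreaRect((W*1000).astype(np.float32)),st[i]
E
python3 - <<'E'
from plate import *
p=vision.camera('top')
for lo in(150,180,200,215):print(white(p,lo=lo,box=(165,255,345,420)))
cv2.imwrite('pics/tp.png',cv2.resize(p['image'][160:260,340:430][...,::-1],None,fx=6,fy=6,interpolation=cv2.INTER_NEAREST))
E
```

```text
(((527.934814453125, -335.4584655761719), (161.42605590820312, 206.83053588867188), 89.7359848022461), array([ 356,  175,   52,   65, 3259], dtype=int32))
(((527.82177734375, -336.07861328125), (158.5569305419922, 206.47695922851562), 88.571044921875), array([ 357,  175,   51,   65, 3198], dtype=int32))
(((527.0177001953125, -334.9850769042969), (158.15020751953125, 203.80615234375), 89.08194732666016), array([ 357,  176,   51,   64, 3149], dtype=int32))
(((527.979736328125, -335.1268310546875), (156.6459503173828, 201.63462829589844), 88.571044921875), array([ 357,  176,   50,   63, 3093], dtype=int32))
```

View pics/tp.png

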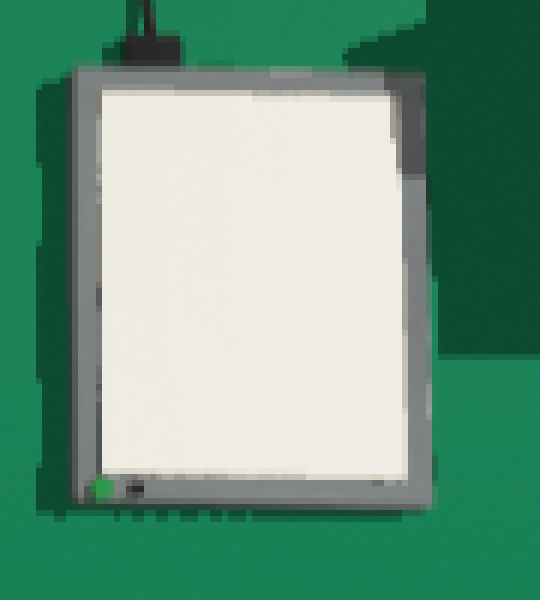

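```bash
python3 - <<'E'
from plate import *
p=vision.camera('top')
f=lambda u,v:ray(p,160+v/6-.5,340+u/6-.5,.022)
for n,L in [('outer',[(72,67),(425,72),(432,503),(75,498)]),('white',[(102,90),(400,92),(408,480),(102,475)])]:
    W=np.array([f(*q) for q in L]);print(n,np.round(W[:,:2]*1000,1).tolist(),W.mean(0)[:2]*1000)
    for i in range(4):
        d=W[(i+1)%4]-W[i];print(np.linalg.norm(d)*1000,np.degrees(np.arctan2(d[1],d[0])))
o=readout.get_obs()
p=vision.camera('side')
cv2.imwrite('pics/sp.png',cv2.resize(p['image'][195:250,230:320][...,::-1],None,fx=8,fy=8,interpolation=cv2.INTER_NEAREST))
D=np.load('w1.npy',allow_pickle=True).item()
print(np.round(o['eef_pos'],4))
E
```

```text
outer [[645.4, -242.0], [642.5, -431.3], [411.0, -425.2], [413.7, -238.2]] [ 528.17128499 -334.17944418]
189.2924030890067 -90.88218876602576
231.65939448218356 178.50567983247092
187.05110150507167 89.14452580233501
231.73350528656388 -0.9399491149413265
white [[632.8, -257.8], [631.6, -417.4], [423.1, -413.2], [425.8, -252.7]] [ 528.31051314 -335.25382111]
159.6380378945469 -90.44368358313875
208.54901545388714 178.8274045208935
160.5193235584578 89.00935264878316
207.02984004657162 -1.41984437089533
[0.4484 0.048  0.1937]
```

```bash
cat > fin.py <<'E'
from plan import *
G=np.load('g0.npy',allow_pickle=True).item()
def Rz(d): return R.from_euler('z',d,degrees=True).as_matrix()
Rr=Rz(-16.2).T@G['R'];pr=Rz(-16.2).T@(G['p']-[.5627,-.0190,.118])
def tool(c,yaw): return np.array(c)+Rz(yaw)@pr, Rz(yaw)@Rr
E
python3 - <<'E'
from fin import *
o=readout.get_obs()
a=tool([.495,-.06,.175],-13);b=tool([.5285,-.3348,.142],-1.1)
p,q=rows(o['eef_pos'],o['tcp_rot'],*a,10)
rows(p,q,*b,20)
E
```

```text
[-4, 0, -1, -0.4, -0.3, -0.2, -5, -1, -1, -0.5, -0.4, -0.3, -6, -1, -1, -0.6, -0.5, -0.3, -7, -1, -1, -0.8, -0.5, -0.4, -7, -1, -2, -0.7, -0.6, -0.4]
[-7, -1, -1, -0.7, -0.5, -0.4, -7, -1, -1, -0.7, -0.6, -0.4, -7, 0, -1, -0.7, -0.4, -0.3, -5, -1, -1, -0.5, -0.4, -0.3, -4, -1, 0, -0.4, -0.3, -0.2]
end [426.1  -7.5 201.6] err rot [ 0.   -0.04 -0.01] max [7.  1.  2.  0.8 0.6 0.4]
[-8, 3, 1, 0, 0, -0.3, -10, 3, 1, 0, 0, -0.5, -11, 3, 1, 0, 0, -0.5, -13, 4, 2, 0, 0, -0.5, -15, 4, 2, 0, 0, -0.6]
[-15, 4, 1, 0, 0, -0.7, -16, 5, 2, 0, 0, -0.7, -17, 4, 2, 0, 0, -0.7, -18, 4, 2, 0, 0, -0.7, -17, 4, 2, 0, 0, -0.8]
[-18, 3, 2, 0, 0, -0.7, -18, 4, 2, 0, 0, -0.7, -17, 3, 2, 0, 0, -0.8, -16, 3, 2, 0, 0, -0.6, -16, 2, 2, 0, 0, -0.7]
[-15, 2, 1, 0, 0, -0.6, -13, 2, 2, 0, 0, -0.6, -12, 2, 1, 0, 0, -0.5, -11, 1, 1, 0, 0, -0.4, -8, 1, 1, 0, 0, -0.3]
end [ 450.7 -297.5  169.4] err rot [ 0.01 -0.03 -0.01] max [18.   5.   2.   0.   0.   0.8]
```

{"api": "jog_arm", "payload": {"deltas": [-4,0,-1,-0.4,-0.3,-0.2,-5,-1,-1,-0.5,-0.4,-0.3,-6,-1,-1,-0.6,-0.5,-0.3,-7,-1,-1,-0.8,-0.5,-0.4,-7,-1,-2,-0.7,-0.6,-0.4]}}

```text
time_s: 15.08
eef_pos: [0.4361, 0.02, 0.1981]
tcp_rot: [[0.251, 0.967, -0.041], [0.967, -0.249, 0.048], [0.037, -0.052, -0.998]]
ft_force: [0.0, 0.5, -1.5]
opening: 0.0071
```

{"api": "jog_arm", "payload": {"deltas": [-7,-1,-1,-0.7,-0.5,-0.4,-7,-1,-1,-0.7,-0.6,-0.4,-7,0,-1,-0.7,-0.4,-0.3,-5,-1,-1,-0.5,-0.4,-0.3,-4,-1,0,-0.4,-0.3,-0.2]}}

```text
time_s: 15.5
eef_pos: [0.4256, -0.0083, 0.2018]
tcp_rot: [[0.224, 0.975, 0.001], [0.975, -0.224, -0.001], [-0.001, 0.002, -1.0]]
ft_force: [0.6, 0.6, -0.3]
opening: 0.0069
```

{"api": "jog_arm", "payload": {"deltas": [-8,3,1,0,0,-0.3,-10,3,1,0,0,-0.5,-11,3,1,0,0,-0.5,-13,4,2,0,0,-0.5,-15,4,2,0,0,-0.6]}}

```text
time_s: 15.92
eef_pos: [0.431, -0.0675, 0.1945]
tcp_rot: [[0.181, 0.983, 0.001], [0.983, -0.181, 0.0], [0.001, 0.001, -1.0]]
ft_force: [0.1, 0.2, -0.7]
opening: 0.0069
```

{"api": "jog_arm", "payload": {"deltas": [-15,4,1,0,0,-0.7,-16,5,2,0,0,-0.7,-17,4,2,0,0,-0.7,-18,4,2,0,0,-0.7,-17,4,2,0,0,-0.8]}}

```text
time_s: 16.33
eef_pos: [0.4383, -0.1537, 0.1852]
tcp_rot: [[0.12, 0.993, 0.0], [0.993, -0.12, 0.0], [0.0, 0.0, -1.0]]
ft_force: [-0.1, 0.8, -1.4]
opening: 0.0068
```

{"api": "jog_arm", "payload": {"deltas": [-18,3,2,0,0,-0.7,-18,4,2,0,0,-0.7,-17,3,2,0,0,-0.8,-16,3,2,0,0,-0.6,-16,2,2,0,0,-0.7]}}

```text
time_s: 16.75
eef_pos: [0.445, -0.2398, 0.1751]
tcp_rot: [[0.06, 0.998, 0.0], [0.998, -0.06, 0.001], [0.001, 0.0, -1.0]]
ft_force: [-0.4, -0.1, -1.7]
opening: 0.007
```

{"api": "jog_arm", "payload": {"deltas": [-15,2,1,0,0,-0.6,-13,2,2,0,0,-0.6,-12,2,1,0,0,-0.5,-11,1,1,0,0,-0.4,-8,1,1,0,0,-0.3]}}

```text
time_s: 17.17
eef_pos: [0.4504, -0.299, 0.1692]
tcp_rot: [[0.018, 1.0, 0.0], [1.0, -0.018, 0.0], [0.0, 0.0, -1.0]]
ft_force: [0.1, 0.3, -2.0]
opening: 0.007
```

{"api": "jog_arm", "payload": {"deltas": [0,0,0,0,0,0,0,0,0,0,0,0,0,0,0,0,0,0,0,0,0,0,0,0,0,0,0,0,0,0]}}

```text
time_s: 17.58
eef_pos: [0.4507, -0.2966, 0.1697]
tcp_rot: [[0.016, 1.0, 0.0], [1.0, -0.016, 0.0], [0.0, 0.0, -1.0]]
ft_force: [-0.3, 0.7, -1.8]
opening: 0.007
```

```bash
cat > chk.py <<'E'
from h import *
import sys
n=sys.argv[1]
o=readout.get_obs();print(np.round(o['eef_pos'],4),np.round(o['tcp_rot'],3).tolist(),np.round(o['ft_force'],1),o['time_s'])
for cam in['side','top','wrist']:
    o=readout.get_obs();p=vision.camera(cam);save(p,cam+n+'.png')
    np.save(f'{cam}{n}.npy',dict(p=p,o=o),allow_pickle=True)
    X=cloud(p,o)
    m=(X[...,2]>.115)&(X[...,2]<.172)&(X[...,0]>.41)&(X[...,0]<.65)&(X[...,1]>-.45)&(X[...,1]<-.24)
    P=X[m];print(cam,len(P))
    # rim candidates
    Q=P[(P[:,2]>.15)]
    if len(Q)>50:
        r=cv2.minAreaRect((Q[:,:2]*1000).astype(np.float32));print('rect',r)
        A=np.c_[Q[:,:2]-[.5285,-.3348],np.ones(len(Q))]
        w=np.ones(len(Q),bool)
        for _ in range(6):
            s=np.linalg.lstsq(A[w],Q[w,2],rcond=None)[0];e=Q[:,2]-A@s;w=(np.abs(e)<.003)
        print('plane slopes deg',np.degrees(s[:2]),'z',s[2],w.sum())
    for t in ['tray_center','corner_near_left','corner_near_right','corner_far_left','corner_far_right']:
        for k in nets.mark_of(p,t)[:3]:
            r,c=k['centre']
            if 0<=r<419 and 0<=c<559:
                w=pix(p,r,c,o)
                if w[2]>.1 and w[1]<-.2:print(t,round(k['p'],2),np.round(k['centre'],1),np.round(w,4))
E
python3 chk.py 11
```

```text
[ 0.4507 -0.2966  0.1697] [[0.016, 1.0, 0.0], [1.0, -0.016, 0.0], [0.0, 0.0, -1.0]] [-0.3  0.7 -1.8] 17.5833
side 1082
rect ((522.1640014648438, -331.63568115234375), (129.9420928955078, 180.05484008789062), 87.58110809326172)
plane slopes deg [-0.68219071  0.32277794] z 0.1594871177113308 243
tray_center 0.58 [189.9 267.6] [ 0.5282 -0.2774  0.1555]
corner_near_left 0.93 [187.3 291.7] [ 0.4509 -0.2836  0.1607]
corner_near_right 0.96 [173.8 286.9] [ 0.4657 -0.2843  0.2072]
top 989
rect ((524.9067993164062, -336.1724853515625), (122.1107406616211, 178.6130828857422), 88.94986724853516)
plane slopes deg [-1.3311751  -0.50041969] z 0.15961984962726203 245
tray_center 0.74 [200.2 390.2] [ 0.455  -0.2511  0.5467]
corner_far_right 0.95 [172.7 410.5] [ 0.607  -0.3971  0.157 ]
wrist 32259
rect ((522.393310546875, -327.1153259277344), (108.65196990966797, 180.20132446289062), 88.97727966308594)
plane slopes deg [-0.77843071  0.26344561] z 0.1590062395629183 8556
tray_center 0.69 [313.6 408.9] [ 0.4932 -0.2845  0.211 ]
corner_far_left 0.5 [227.9 346.4] [ 0.4834 -0.2729  0.1591]
```

View pics/side11.png

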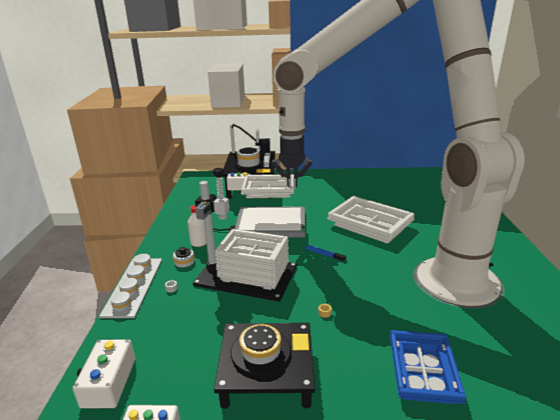

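View pics/top11.png

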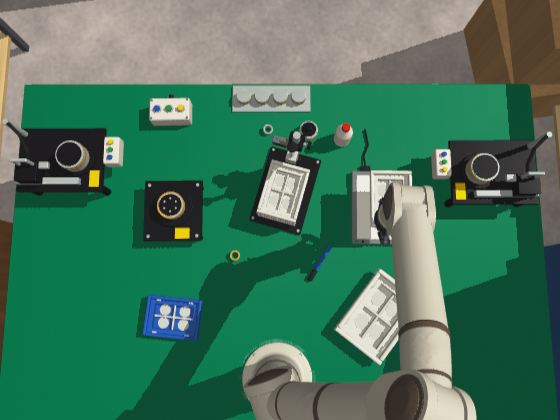

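View pics/wrist11.png

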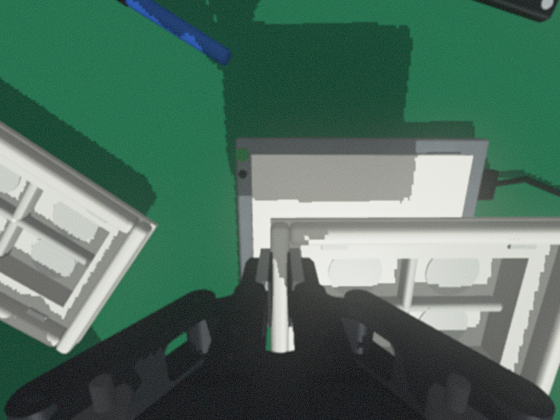

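```bash
cat > wm.py <<'E'
from wfit import *
import sys
from scipy.optimize import minimize
def plane(Q,c):
    A=np.c_[Q[:,:2]-c,np.ones(len(Q))];w=np.ones(len(Q),bool)
    for _ in range(8):
        s=np.linalg.lstsq(A[w],Q[w,2],rcond=None)[0];e=Q[:,2]-A@s;w=np.abs(e)<.002
    return s,w
def fit(P,s,h=(.079,.056)):
  def cost(v):
    a=v[2];d=P[:,:2]-v[:2];x=d@[np.cos(a),np.sin(a)];y=d@[-np.sin(a),np.cos(a)]
    qx=np.abs(x)-h[0];qy=np.abs(y)-h[1]
    out=np.hypot(np.maximum(qx,0),np.maximum(qy,0))+np.minimum(np.maximum(qx,qy),0)
    return np.minimum(np.maximum(np.abs(out)-.005,0),.006).sum()
  s=np.array(s);r=minimize(cost,s,method='Nelder-Mead',options=dict(xatol=1e-5,fatol=1e-7,initial_simplex=[s,s+[.004,0,0],s+[0,.004,0],s+[0,0,.04]]));return r
def load(f): D=np.load(f,allow_pickle=True).item();return D['p'],D['o']
E
python3 - <<'E'
from wm import *
p,o=load('w1.npy');P=rim(p,o);s,w=plane(P,[.5627,-.019]);print('seated slopes',np.degrees(s[:2]),s[2],w.sum())
for f in ['wrist11','side11','top11']:
    p,o=load(f+'.npy')
    P=rim(p,o,.152,.166,(.42,.65,-.45,-.24));s,w=plane(P,[.5285,-.3348]);r=fit(P[w],[.5285,-.3348,-.02]);print(f,len(P),np.degrees(s[:2]),s[2],r.x[:2],np.degrees(r.x[2]),r.fun/w.sum()*1000)
# plate edges by depth from wrist
p,o=load('wrist11.npy');X=cloud(p,o)
m=(X[...,2]>.017)&(X[...,2]<.028)&(X[...,1]>-.3)
Q=X[m];print('plate z',np.median(Q[:,2]),np.percentile(Q,[.5,99.5],axis=0))
s,w=plane(Q,[.5285,-.3348]);print(np.degrees(s[:2]))
E=[]
for c in range(260,480,10):
    col=np.where(m[:,c])[0]
    if len(col):E.append(X[col.min(),c])
E=np.array(E);print(np.round(E[:,:2],4).tolist());print(np.degrees(np.polyfit(E[:,0],E[:,1],1)[0]))
E
```

```text
seated slopes [-0.02931155 -0.04618081] 0.13602628128518532 2766
wrist11 10331 [-0.66980811  0.23298686] 0.1592450975147328 [ 0.52748048 -0.33415865] -0.5696740499618136 0.08016629356511017
side11 384 [-0.67674838 -0.05888566] 0.1599715121500307 [ 0.52760156 -0.3333815 ] -1.3658126069455752 0.33454857039129093
top11 391 [-0.83712352  0.13958714] 0.1596652406752495 [ 0.52840308 -0.33667887] -0.2426963480492192 0.07219752689815805
plate z 0.022019952655309094 [[ 0.19890004 -0.29965086  0.01772029]
 [ 0.64139029 -0.23537186  0.02696141]]
[ 0.05181774 -2.08007017]
[[0.4332, -0.2352], [0.4424, -0.2362], [0.4516, -0.2364], [0.4608, -0.2357], [0.47, -0.2359], [0.4793, -0.2361], [0.4886, -0.2363], [0.4977, -0.2364], [0.5071, -0.2366], [0.5164, -0.2368], [0.5254, -0.2369], [0.5346, -0.2371], [0.5442, -0.2373], [0.5526, -0.2382], [0.5625, -0.2376], [0.571, -0.2386], [0.5804, -0.2387], [0.5895, -0.2389], [0.599, -0.2391], [0.6081, -0.2392], [0.6167, -0.2394], [0.627, -0.2396]]
-1.2583505273521722
```

```bash
python3 - <<'E'
from wm import *
p,o=load('wrist11.npy');X=cloud(p,o)
m=(X[...,2]>.017)&(X[...,2]<.028)&(X[...,1]>-.3)&(X[...,0]>.38)&(X[...,0]<.67)
L=[];Rr=[]
for r in range(150,212,4):
    c=np.where(m[r])[0];L.append(X[r,c.min(),:2]);Rr.append(X[r,c.max(),:2])
print(np.round(L,4).tolist());print(np.round(Rr,4).tolist())
E
```

```text
Traceback (most recent call last):
ValueError: zero-size array to reduction operation minimum which has no identity
```

```bash
python3 - <<'E'
from wm import *
p,o=load('wrist11.npy');X=cloud(p,o)
m=(X[...,2]>.017)&(X[...,2]<.028)&(X[...,1]>-.33)&(X[...,0]>.38)&(X[...,0]<.67)
print(np.where(m.any(1))[0][[0,-1]])
for r in range(140,216,5):
    c=np.where(m[r])[0]
    if len(c):print(r,c.min(),c.max(),np.round(X[r,c.min(),:2],4),np.round(X[r,c.max(),:2],4))
E
```

```text
[ 41 236]
140 236 488 [ 0.4111 -0.2366] [ 0.6436 -0.2408]
145 236 487 [ 0.4107 -0.2411] [ 0.643  -0.2453]
150 236 486 [ 0.4106 -0.2456] [ 0.6428 -0.2498]
155 235 485 [ 0.4101 -0.2497] [ 0.6416 -0.2542]
160 236 484 [ 0.4098 -0.255 ] [ 0.642  -0.2589]
165 236 483 [ 0.4097 -0.2595] [ 0.6424 -0.2637]
170 237 482 [ 0.4105 -0.2641] [ 0.6419 -0.2683]
175 237 481 [ 0.4101 -0.269 ] [ 0.6426 -0.2732]
180 237 480 [ 0.4098 -0.2738] [ 0.6419 -0.2779]
185 237 479 [ 0.4093 -0.2789] [ 0.6416 -0.2827]
190 237 478 [ 0.4092 -0.2836] [ 0.641  -0.2874]
195 237 477 [ 0.4086 -0.2889] [ 0.6416 -0.2926]
200 238 476 [ 0.4096 -0.2935] [ 0.6414 -0.2975]
205 238 475 [ 0.4093 -0.2986] [ 0.6408 -0.3024]
210 238 474 [ 0.409  -0.3036] [ 0.6409 -0.3075]
215 238 473 [ 0.4086 -0.3091] [ 0.6412 -0.3129]
```

```bash
python3 - <<'E'
from plan import *
o=readout.get_obs();p0=np.array(o['eef_pos']);R0=np.array(o['tcp_rot'])
c=np.array([.5275,-.3342,.1413]);Q=R.from_rotvec([-.2,-.7,-.6],degrees=True)
p1=c+Q.apply(p0-c)+[-.0018,.001,.0007]
rows(p0,R0,p1,Q.as_matrix()@R0,5,1,2)
E
```

```text
[0.3, -0.3, 0.1, -0.11, -0.03, 0.09, 0.4, -0.4, 0, -0.15, -0.04, 0.14, 0.5, -0.4, 0.1, -0.18, -0.05, 0.14, 0.4, -0.4, 0.1, -0.16, -0.04, 0.14, 0.3, -0.3, 0.1, -0.1, -0.03, 0.09]
end [ 448.8 -295.5  169.1] err rot [-0.  0. -0.] max [0.5  0.4  0.1  0.18 0.05 0.14]
```

{"api": "jog_arm", "payload": {"deltas": [0.3,-0.3,0.1,-0.11,-0.03,0.09,0.4,-0.4,0,-0.15,-0.04,0.14,0.5,-0.4,0.1,-0.18,-0.05,0.14,0.4,-0.4,0.1,-0.16,-0.04,0.14,0.3,-0.3,0.1,-0.1,-0.03,0.09]}}

```text
time_s: 18.9
eef_pos: [0.4486, -0.2954, 0.1691]
tcp_rot: [[0.028, 1.0, 0.013], [1.0, -0.028, -0.003], [-0.003, 0.013, -1.0]]
ft_force: [-0.2, -0.5, -1.6]
opening: 0.0069
```

{"api": "jog_arm", "payload": {"deltas": [0,0,0,0,0,0,0,0,0,0,0,0,0,0,0,0,0,0,0,0,0,0,0,0,0,0,0,0,0,0]}}

```text
time_s: 19.32
eef_pos: [0.4488, -0.2955, 0.1691]
tcp_rot: [[0.028, 1.0, 0.013], [1.0, -0.028, -0.003], [-0.003, 0.013, -1.0]]
ft_force: [-0.8, 0.5, -1.1]
opening: 0.0071
```

```bash
python3 - <<'E'
from wm import *
for cam in['wrist','side','top']:
    o=readout.get_obs();p=vision.camera(cam);save(p,cam+'12.png')
    P=rim(p,o,.152,.166,(.42,.65,-.45,-.24));s,w=plane(P,[.526,-.333]);r=fit(P[w],[.526,-.333,-.02]);print(cam,len(P),np.degrees(s[:2]),s[2],r.x[:2],np.degrees(r.x[2]),r.fun/w.sum()*1000)
    if cam=='side':
        cv2.imwrite('pics/s12.png',cv2.resize(p['image'][160:300,190:330][...,::-1],None,fx=4,fy=4))
o=readout.get_obs();print(o['time_s'],np.round(o['qd'],2),o['opening'])
E
```

```text
wrist 10834 [0.03352123 0.01651688] 0.15997016436652808 [ 0.52553316 -0.33306985] -1.1772732337554082 0.08177192460462959
side 399 [-0.68883222 -0.22061446] 0.1595545030675218 [ 0.52505004 -0.33255192] -2.148330198471471 0.2771958017696099
top 414 [ 0.1350852  -0.05012594] 0.1588482866843576 [ 0.52695138 -0.33532327] -1.653826645749538 0.1437454795979454
19.4667 [-0.09  0.04  0.05  0.07 -0.06 -0.05  0.03] 0.0072663250531369164
```

View pics/s12.png

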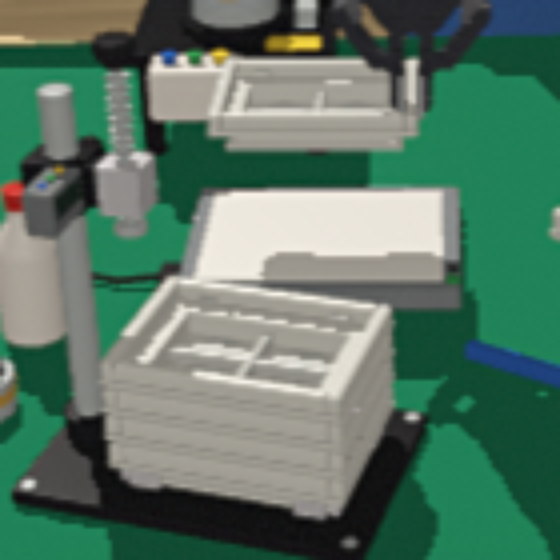

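```bash
python3 -c "
from bench import arm;print(arm.close_job())"
```

```text
the job is handed in; nothing more can be done
None
```

I carried out the whole job in the order asked and handed it in at about 19.5 s of robot time.

- **Gauge:** I pressed the knob down with shut fingers until the foot sat on the rim. The force rose from about 4 N to 10 N over roughly the last 1 mm of commanded travel. I held it there for about 0.5 s or slightly more, and the side picture then showed it sprung fully back up.
- **Peel:** I pinched the near rim by its left corner and tilted the tray 7.5° about the far right corner. I then raised it 22 mm, drew it out sideways below the foot, and carried it to the plate. The last side picture shows the rest of the stack still seated. I did not measure the stack or the bystanders again after the peel; in the pictures nothing else looked moved.
- **Final pose (wrist camera):**

| Check | Tray | Target |
|---|---|---|
| Centre | (0.5255, -0.3331) m | plate centre about (0.5255, -0.333) m |
| Yaw | -1.2° | plate yaw -1.25° |
| Tilt | under 0.05° | level |
| Mid-height above the plate | about 120 mm | 120 mm |

  The joints were at rest and the grip was steady, set to 90 N.

**Disagreements between cameras:**
- The side camera's coarse depth (about 400 points) still gave a 0.7° slope and -2.1° yaw, and the top camera gave -1.7° yaw. I trusted the wrist camera, with over 10,000 points, which read the seated tray as level to 0.05°.
- The top camera also put the plate centre about 3 mm farther out in x than the wrist camera did.

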